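Fit the filter plates into the bench filter dock and clamp them

ROBOT

A 6-joint arm with a two-finger parallel gripper is mounted at the origin on a cart in front of the work surface, level with it; the furniture and walls round the work are solid. World frame = base frame: x ahead of the robot, y to its left, z up, the work surface at z = 0. Lengths are in m, angles in rad, forces in N, time in s.
With the tool pointing down it reaches from about 0.4 to 0.925 m from the base axis. Payload 3.4 kg.
Tool frame: the origin (TCP) lies midway between the tips of the shut fingers; the grasp point (between the pads) lies 19 mm behind it; x points along the fingers, z is the direction in which the jaws open and shut, and the axes are right-handed (so a half turn about x gives the same grasp; the last joint's range is limited). The gripper opens to 85 mm and grips with 20 to 120 N. Pads are 22 mm wide; open, the fingers measure 114 mm over their backs; the gripper's body (76 mm by 85 mm) begins 54 mm behind the grasp point. The pads swing forward as they close: fully open they stand 13 mm farther back than shut.
Start: joints at [-1.335, 0.307, 1.506, -0, 1.328, -0.073], TCP at [0.175, -0.548, 0.231] pointing down, gripper open.
Joint ranges: [-3.12, 3.12], [-1.05, 2.28], [0.14, 2.33], [-1.42, 4.57], [0.1, 2.73], [-2.68, 2.68]. Speed limits (rad/s): [2.57, 2.57, 3.14, 3.14, 3.14, 3.14].

INTERFACE

Orientations are given as [roll, pitch, yaw] about the fixed x, y, z axes, in that order (R = Rz(yaw) Ry(pitch) Rx(roll)).
In Python, from cell import r gives the robot as it stands.
- The arm moves only by the tool move_arm, never from a script. Its argument "targets" is a list of rows, each an object of numbers: "x", "y", "z": the shift along the world's x, y, z in mm; "wx", "wy", "wz": the turn, a rotation vector about the world's x, y, z in degrees. A call has 1 to 20 rows; each row is the pose to reach, as a shift and turn from the pose commanded when the call began; what a row does not reach only later rows make up. A row lasts 1/8 s, in which the tool goes at most 62.5 mm and 10.7 degrees, less where a joint would pass 70% of its speed; a pose out of reach is approached as far as the arm can. A call with a gripper value outside its range is refused whole. "claw" is the finger opening in mm, from 0 to 85.4, set as the call begins (left out, the last holds). The fingers move at their own pace and stop on an object; the grip force is fixed at half the most. Time passes only in rows, so rows that repeat a pose let the fingers close. It gives the time, the measured TCP pose, the force and the opening at its end, in the units of the state.
- r.get_state(): the state, without advancing time (a new reading comes with each control period).
- r.camera(name): name is "scene" or "top" or "wrist"; returns a dict with "image" (384x512x3 uint8, red, green, blue), "mtx" (3x3 intrinsics, pixels), "world_to_cam" (4x4, takes a point from world to camera coordinates). Camera axes: x right, y down, z forward; pixel columns grow to the right and rows downward; lengths in m; the calibration is good to about 2 mm. The wrist camera is an equidistant fisheye: a pixel r from the principal point sees the ray r / f radians off the axis. A picture is of the moment at which its call begins. There is no depth.
- r.job_done(): hands the job in, once; it reports no verdict.
The state is a dict: "clock": time; "joint_pos": joint angles; "joint_velocities": joint speeds; "effort": joint torques, N m; "tcp_pos": TCP position; "eef_rot": TCP orientation; "wrist_force": force on the tool from outside, world axes, zero at the start; "ft_torque": the same for the moment, N m; "gripper_width": opening from 0.0 (shut) to 1.0 (fully open).
Only numpy, scipy, OpenCV 4.12 (cv2) and the standard library are available. Lean on these libraries where they do the work, as an engineer would, in place of code of your own. Each camera call takes 0.05 s, during which the arm holds its last target.

TASK

Load the filter dock: free the clamp knob, draw the blue bar right back, and put every filter plate on the bench into a bay of its own (any bay), tilting it to hook its tongue under the rear lip and then lowering the front end until it lies flat in the bay. When all are in, push the bar fully home over their front ends and turn the knob back to its locked stop. Leave the other things on the bench alone.

Things in the scene. Friction and masses are not known exactly. Their poses are not given: they have to be found in the camera images.
- plate_0_grip (a point): filter plate (None if absent), 0.14 kg: grey frame 90 long x 64 wide x 10 mm thick with white pleats; on its face an upright orange grip fin 50 long x 12 thick, 10 to 42 mm above the underside. Point: in the fin, on the middle of the 110 mm overall length and of the width, 26 mm above the underside. x runs along plate and fin to the tongue end, z up from the face. Starts flat on the bench, fin up
- plate_0_tongue (a point): tip of that plate's dark tongue, 56 wide x 5 mm thick, which sticks out 20 mm from one end, level with the underside. Point: middle of the tip, 55 mm along the plate (x) from the grip point, 2.5 mm above the underside; axes as the grip point
- plate_1_grip (a point): filter plate (None if absent), 0.14 kg: grey frame 90 long x 64 wide x 10 mm thick with white pleats; on its face an upright orange grip fin 50 long x 12 thick, 10 to 42 mm above the underside. Point: in the fin, on the middle of the 110 mm overall length and of the width, 26 mm above the underside. x runs along plate and fin to the tongue end, z up from the face. Starts flat on the bench, fin up
- plate_1_tongue (a point): tip of that plate's dark tongue, 56 wide x 5 mm thick, which sticks out 20 mm from one end, level with the underside. Point: middle of the tip, 55 mm along the plate (x) from the grip point, 2.5 mm above the underside; axes as the grip point
- plate_2_grip (a point): filter plate (None if absent), 0.14 kg: grey frame 90 long x 64 wide x 10 mm thick with white pleats; on its face an upright orange grip fin 50 long x 12 thick, 10 to 42 mm above the underside. Point: in the fin, on the middle of the 110 mm overall length and of the width, 26 mm above the underside. x runs along plate and fin to the tongue end, z up from the face. Starts flat on the bench, fin up
- plate_2_tongue (a point): tip of that plate's dark tongue, 56 wide x 5 mm thick, which sticks out 20 mm from one end, level with the underside. Point: middle of the tip, 55 mm along the plate (x) from the grip point, 2.5 mm above the underside; axes as the grip point
- bay_0 (a point): bay of the grey filter dock: three side by side, 78 mm apart along y, bay_0 nearest the clamp knob. Point: middle of the flat bay floor, 12 mm above the bench; x points to the rear lip, away from the blue bar. Floor 115 mm long (x -57.5 to +57.5) and 71 mm wide, between ribs 8 mm high
- bay_1 (a point): bay of the grey filter dock: three side by side, 78 mm apart along y, bay_0 nearest the clamp knob. Point: middle of the flat bay floor, 12 mm above the bench; x points to the rear lip, away from the blue bar. Floor 115 mm long (x -57.5 to +57.5) and 71 mm wide, between ribs 8 mm high
- bay_2 (a point): bay of the grey filter dock: three side by side, 78 mm apart along y, bay_0 nearest the clamp knob. Point: middle of the flat bay floor, 12 mm above the bench; x points to the rear lip, away from the blue bar. Floor 115 mm long (x -57.5 to +57.5) and 71 mm wide, between ribs 8 mm high
- lip (a point): middle of the lower front edge of the steel lip along the rear of all bays: x = +47.5 mm and 12 mm above the floor in the bays' frame; axes as the bays. The lip is 6 mm thick and runs back 10 mm to the rear wall (x = +57.5 mm). A plate's tongue passes under it with the plate tilted about 10 to 18 degrees, tongue end down
- sill (a point): middle of the top rear edge of the front sill: x = -57.5 mm, 5 mm above the floor in the bays' frame; axes as the bays. From sill to lip is 105 mm, less than a plate's 110 mm, so a plate cannot be put in flat: the tongue goes under the lip first, then the other end comes down behind the sill
- bar (a joint): blue retaining bar across the dock's front, 238 wide, 46 deep, 8 mm thick, underside 13.5 mm above the bay floors. 0 = home: rear edge at x = -40.5 mm of the bays, over the plates' front ends; slides straight to -x of the bays, to 0.032 m = right back, clear of the bays. About 2 N moves it, it stays put; while the knob is locked it moves 3 mm at most
- bar_handle (a point): point in the bar's upright black handle, a slab 12 (along x) x 60 mm (along y) that stands 38 mm above the bar's top; 14 mm below the handle's top, 57 mm above the bench. Moves with the bar; axes as the bays
- knob (a joint): clamp knob on an upright axis at the dock's front right corner. 0 = locked, its clockwise stop seen from above; 1.35 rad = free, its counterclockwise stop. Turn it fully to free before drawing the bar: its steel tongue stands in the bar's way until past about 1.15 rad. Lock it only with the bar home. Friction 0.06 N m; stays where left
- knob_grip (a point): point in the knob's red wing, on the knob's axis, 66 mm above the bench; the wing is 12 thick x 56 mm long and stands from 42 mm (top of the knob's round black foot) to 80 mm above the bench. y points along the wing and turns with the knob: at joint 0 it is along the bays' y
- analyser_front (a point): lower right front corner of the big beige analyser (solid, half a metre tall, fixed), which stands just behind the place where the plates lie: its front runs to +y from here. Keep the gripper in front of it (smaller x) there
- bottle_green: white bottle with a green cap, 52 mm across, 82 mm tall, standing by; to be left alone. Origin at the centre of its underside
- timer: white lab timer lying flat, 62x62x19 mm, standing by; to be left alone. Origin at the centre of its underside
- label_roll: roll of white labels lying flat, 60 mm across, 26 mm tall, standing by; to be left alone. Origin at the centre of its underside
- wipes: white canister with a green lid and band, 66 mm across, 115 mm tall, standing by; to be left alone. Origin at the centre of its underside
- petri_0: petri dish, 59 mm across, 14 mm tall, standing by; to be left alone. Origin at the centre of its underside
- bottle_small: small brown bottle, 34 mm across, 64 mm tall, standing by; to be left alone. Origin at the centre of its underside

How it is judged:
By the outcome, as a careful person would: the job done as asked, in the order asked, and still so for the second after the job is handed in, with the robot touching nothing.
Of plate_0, plate_1, plate_2 only 2 to 3 are there at a start; the rules pass over those that are not, and their reading is None.
At some moment in a run one of plate_0, plate_1, plate_2 may be knocked a few centimetres aside while the robot is not near it.
Once in a run the grip may slacken for a moment while it holds something.
It also fails if it takes over 210 s, if anything falls off the work surface, if the arm or the gripper's body presses on something with over 40 N, if the wrist force passes 120 N, or if a joint passes its speed limit or range.

## Working session

There is one attempt and no reset: what is moved stays moved. The work goes in short steps, Python scripts to look and compute and a tool call to move; the robot and the scene stay as the last step left them, time stands still between calls to the robot, and variables do not carry over. Pictures are saved under pics/ and viewed, and the job is handed in when it is done.

Besides the shell and the picture viewer there is one more tool, called after "Emit:" as name(argument=value, ...) on one line, values as JSON. move_arm: Moves the arm, as the interface text tells. Its arguments: {"type":"object","properties":{"targets":{"type":"array"},"claw":{"type":"number"}},"required":["targets"]}

```bash
ls; mkdir -p pics; python3 - <<'E'
from cell import r
import cv2
for n in ["scene","top","wrist"]:
    c=r.camera(n); cv2.imwrite(f"pics/{n}0.png",c["image"][:,:,::-1]); print(n,c["mtx"].round(1).tolist(),c["world_to_cam"].round(3).tolist())
print(r.get_state())
E
```

```text
pics
scene [[398.0, 0.0, 256.0], [0.0, 398.0, 190.6], [0.0, 0.0, 1.0]] [[-0.581, -0.814, 0.006, 0.333], [-0.351, 0.244, -0.904, 0.244], [0.734, -0.528, -0.427, 0.723], [0.0, 0.0, 0.0, 1.0]]
top [[472.2, 0.0, 247.7], [0.0, 472.2, 193.2], [0.0, 0.0, 1.0]] [[-0.003, -1.0, -0.017, 0.033], [-0.994, 0.005, -0.114, 0.558], [0.114, 0.016, -0.993, 1.535], [0.0, 0.0, 0.0, 1.0]]
wrist [[297.3, 0.0, 258.4], [0.0, 297.3, 190.0], [0.0, 0.0, 1.0]] [[0.304, -0.953, -0.001, -0.574], [-0.905, -0.29, 0.311, -0.04], [-0.297, -0.093, -0.95, 0.381], [0.0, 0.0, 0.0, 1.0]]
{'clock': 0.15, 'joint_pos': array([-1.33551114e+00,  3.07420821e-01,  1.50737793e+00,  1.64396792e-06,
        1.32840167e+00, -7.35072794e-02]), 'joint_velocities': array([ 0.00140733, -0.00365045, -0.00358296,  0.00146794, -0.0008513 ,
       -0.00119332]), 'effort': array([ 6.17583974e-04, -4.57975602e+01, -2.52219844e+01, -1.19562283e-04,
        8.57553998e-03,  2.60998127e-05]), 'tcp_pos': array([ 0.17459563, -0.54729057,  0.23057965]), 'eef_rot': array([3.06709315, 1.56918856, 1.8050889 ]), 'wrist_force': array([ 0.26744839, -0.36133316, -0.26262753]), 'ft_torque': array([-0.00483724, -0.04632014,  0.00030684]), 'gripper_width': 0.999631633232995}
```

View pics/scene0.png

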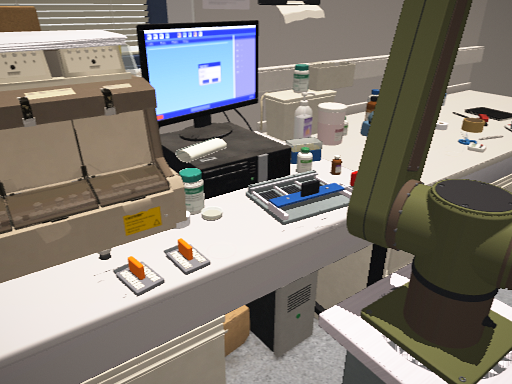

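View pics/top0.png

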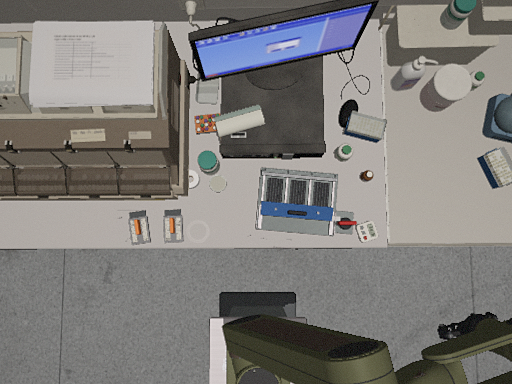

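View pics/wrist0.png

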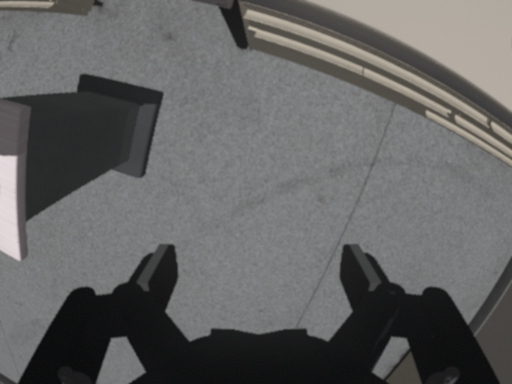

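```bash
cat > h.py <<'E'
from cell import r
import cv2, numpy as np
from scipy.spatial.transform import Rotation as R
def cam(n,save=None):
    c=r.camera(n)
    if save: cv2.imwrite(f"pics/{save}.png",c["image"][:,:,::-1])
    return c
def ray(c,uv):
    K=c["mtx"]; u=np.array(uv,float)
    W=c["world_to_cam"]; fish=c.get('fish',False)
    a=(u-[K[0,2],K[1,2]])/K[0,0]
    if fish:
        t=np.linalg.norm(a); d=np.array([*(a/max(t,1e-9)*np.sin(t)),np.cos(t)])
    else: d=np.array([*a,1.])
    o=-W[:3,:3].T@W[:3,3]; return o,W[:3,:3].T@d
def onz(c,uv,z):
    o,d=ray(c,uv); return o+d*(z-o[2])/d[2]
def proj(c,P):
    p=c["world_to_cam"]@np.array([*P,1.]); K=c["mtx"]
    if c.get('fish'):
        n=np.hypot(p[0],p[1]); t=np.arctan2(n,p[2]); s=t/max(n,1e-9); return np.array([K[0,2]+K[0,0]*p[0]*s,K[1,2]+K[1,1]*p[1]*s])
    return np.array([K[0,2]+K[0,0]*p[0]/p[2],K[1,2]+K[1,1]*p[1]/p[2]])
def crop(c,box,k,name):
    x0,y0,x1,y1=box; im=c["image"][y0:y1,x0:x1,::-1]
    cv2.imwrite(f"pics/{name}.png",cv2.resize(im,None,fx=k,fy=k,interpolation=cv2.INTER_CUBIC))
def wcam(save=None):
    c=cam("wrist",save); c['fish']=True; return c
def st():
    s=r.get_state(); A=R.from_euler('xyz',s['eef_rot']).as_matrix()
    print('t',round(s['clock'],2),'tcp',(s['tcp_pos']*1000).round(1),'x',A[:,0].round(3),'z',A[:,2].round(3),'F',s['wrist_force'].round(1),'g',round(float(s['gripper_width']),3),'q',s['joint_pos'].round(2))
    return s,A
E
python3 - <<'E'
from h import *
c=cam("top"); crop(c,(115,195,215,255),8,"topA"); crop(c,(240,160,390,250),5,"topB")
hsv=cv2.cvtColor(c["image"],cv2.COLOR_RGB2HSV)
def blobs(lo,hi,z,mn=8):
    m=cv2.inRange(hsv,lo,hi); n,l,s,cc=cv2.connectedComponentsWithStats(m)
    for i in range(1,n):
        if s[i,4]>=mn: 
            pts=np.argwhere(l==i)[:,::-1].astype(np.float32); print(s[i],cc[i].round(1),(onz(c,cc[i],z)*1000).round(1),cv2.minAreaRect(pts))
print('orange');blobs((5,150,120),(18,255,255),.042)
print('red');blobs((0,150,100),(4,255,255),.08)
print('blue');blobs((100,150,60),(118,255,255),.0335)
st()
E
```

```text
orange
[196 115  13  15  58] [201.3 120.9] [802.7 185.4  42. ] ((200.7281951904297, 121.45972442626953), (6.799625396728516, 17.777332305908203), 34.99201965332031)
[204 121  12  11  47] [210.3 127.2] [781.1 154.8  42. ] ((208.95387268066406, 126.13078308105469), (9.674708366394043, 11.039091110229492), 82.87498474121094)
[196 131   6   2   8] [198.5 131.5] [766.6 194.3  42. ] ((198.5, 131.5), (1.0, 5.0), 90.0)
[170 218   4  15  55] [171.5 225.1] [453.4 280.5  42. ] ((171.5, 225.0), (14.0, 3.0), 90.0)
[134 220   6  14  49] [136.7 226.6] [448.9 395.   42. ] ((136.68785095214844, 226.4710693359375), (13.609118461608887, 3.3452582359313965), 81.25383758544922)
red
[339 221  17   4  59] [347.4 222.4] [ 457.8 -287.5   80. ] ((347.0, 222.5), (3.0, 16.0), 90.0)
blue
[253   5 119  30 506] [317.1  19. ] [1162.3 -211.5   33.5] ((312.33221435546875, 20.065893173217773), (5.36546516418457, 121.03424072265625), 78.02386474609375)
[239  32   8   7  22] [243.4  35.6] [1105.2   43.3   33.5] ((243.5245819091797, 35.729515075683594), (3.841106653213501, 8.578472137451172), 50.194427490234375)
[228  34
[... 1771 characters left out ...]
59.83783721923828), (1.479590892791748, 7.233555316925049), 80.53767395019531)
[241  66  13   4  20] [246.8  67.4] [991.4  31.8  33.5] ((246.88461303710938, 67.42308807373047), (1.5689290761947632, 12.159199714660645), 78.69007110595703)
[222  69  18   5  24] [230.9  70.7] [980.4  86.2  33.5] ((230.58233642578125, 70.87059020996094), (1.7354438304901123, 17.2459716796875), 77.47119140625)
[261 201  72  19 581] [296.4 210.5] [ 500.2 -130.3   33.5] ((296.536865234375, 210.59425354003906), (70.88949584960938, 13.218218803405762), 5.19442892074585)
t 0.2 tcp [ 174.6 -547.4  230.7] x [-0.     0.001 -1.   ] z [ 0.304 -0.953 -0.001] F [-0.4 -0.3 -0.1] g 0.999 q [-1.34  0.31  1.51 -0.    1.33 -0.07]
```

View pics/topA.png

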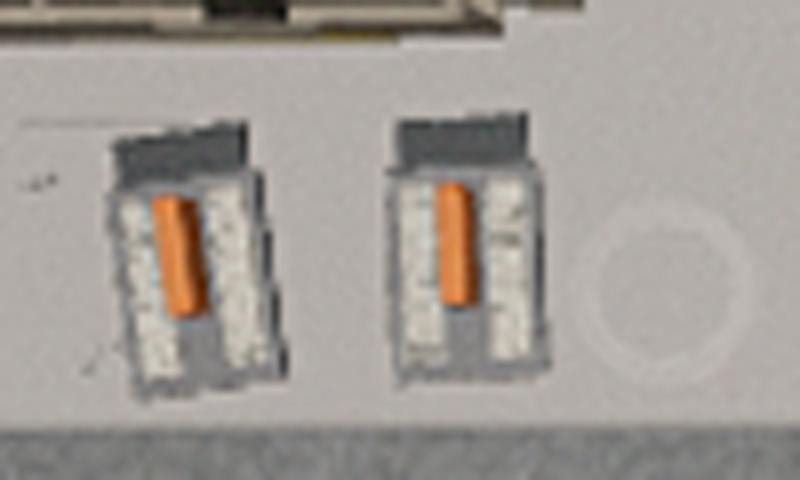

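View pics/topB.png

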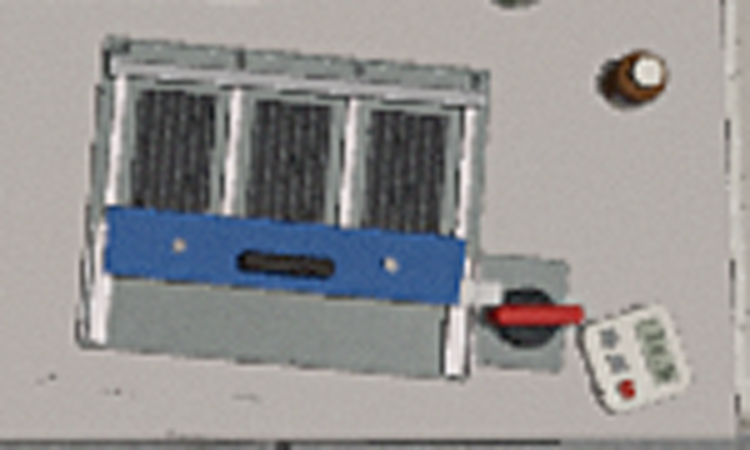

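Emit:
move_arm(targets=[{"x": 35, "y": 32, "wz": 8}, {"x": 70, "y": 65, "wz": 17}, {"x": 105, "y": 97, "wz": 25}, {"x": 140, "y": 130, "wz": 33}, {"x": 175, "y": 162, "wz": 42}, {"x": 210, "y": 195, "wz": 50}, {"x": 245, "y": 227, "wz": 58}, {"x": 270, "y": 245, "wz": 64}, {"x": 280, "y": 258, "wz": 67}, {"x": 280, "y": 258, "wz": 67}, {"x": 280, "y": 258, "wz": 67}], claw=45)

```text
validation failed for argument at $.ta...
```

```bash
python3 - <<'E'
from h import *
st(); c=wcam("w1")
E
```

```text
t 0.2 tcp [ 174.6 -547.4  230.7] x [-0.     0.001 -1.   ] z [ 0.304 -0.953 -0.001] F [-0.4 -0.3 -0.1] g 0.999 q [-1.34  0.31  1.51 -0.    1.33 -0.07]
```

View pics/w1.png

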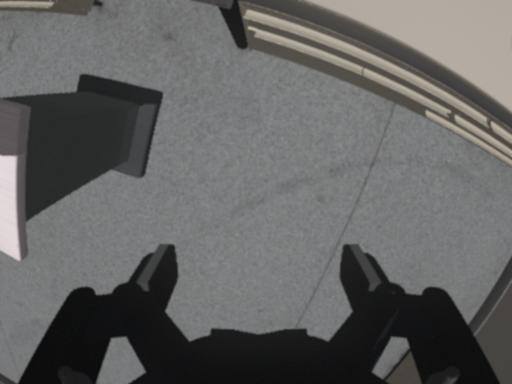

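Emit:
move_arm(targets=[{"x": 70, "y": 65, "z": 0, "wx": 0, "wy": 0, "wz": 17}, {"x": 140, "y": 130, "z": 0, "wx": 0, "wy": 0, "wz": 33}, {"x": 210, "y": 195, "z": 0, "wx": 0, "wy": 0, "wz": 50}, {"x": 280, "y": 258, "z": 0, "wx": 0, "wy": 0, "wz": 67}, {"x": 280, "y": 258, "z": 0, "wx": 0, "wy": 0, "wz": 67}, {"x": 280, "y": 258, "z": 0, "wx": 0, "wy": 0, "wz": 67}, {"x": 280, "y": 258, "z": 0, "wx": 0, "wy": 0, "wz": 67}, {"x": 280, "y": 258, "z": 0, "wx": 0, "wy": 0, "wz": 67}, {"x": 280, "y": 258, "z": 0, "wx": 0, "wy": 0, "wz": 67}, {"x": 280, "y": 258, "z": 0, "wx": 0, "wy": 0, "wz": 67}], claw=45)

```text
clock: 1.5
tcp_pos: [0.4537, -0.291, 0.2313]
eef_rot: [-2.435, 1.57, -2.531]
wrist_force: [-0.6, 0.1, 0.7]
gripper_width: 0.532
```

```bash
python3 - <<'E'
from h import *
st(); c=wcam("w1")
E
```

```text
t 1.5 tcp [ 453.7 -291.   231.3] x [-0. -0. -1.] z [ 0.995 -0.095 -0.   ] F [-0.6  0.1  0.7] g 0.532 q [-0.65  0.26  1.58 -0.    1.3  -0.55]
```

View pics/w1.png

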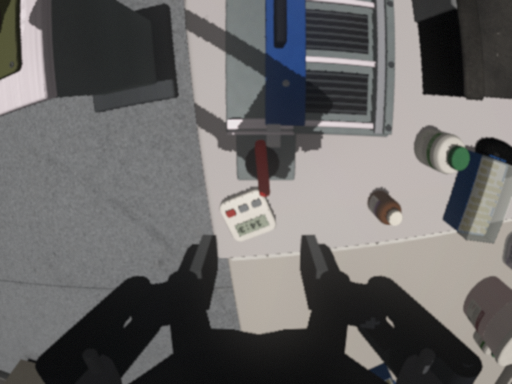

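```bash
python3 - <<'E'
from h import *
c=wcam(); hsv=cv2.cvtColor(c["image"],cv2.COLOR_RGB2HSV)
m=cv2.inRange(hsv,(0,120,50),(6,255,255))|cv2.inRange(hsv,(174,120,50),(180,255,255)); m[:, :200]=0
n,l,s,cc=cv2.connectedComponentsWithStats(m)
for i in range(1,n):
    if s[i,4]<20: continue
    pts=np.argwhere(l==i)[:,::-1].astype(np.float32); rc=cv2.minAreaRect(pts); print(s[i],rc)
    for b in cv2.boxPoints(rc): print(b,(onz(c,b,.08)*1000).round(1))
crop(c,(200,0,450,250),3,"w1c")
t=cam("top"); K=(200,0)
m=cv2.inRange(cv2.cvtColor(t["image"],cv2.COLOR_RGB2HSV),(0,150,100),(4,255,255))
pts=np.argwhere(m)[:,::-1].astype(np.float32);pts=pts[(abs(pts[:,0]-347)<12)&(abs(pts[:,1]-222)<10)]
print([ (onz(t,b,.08)*1000).round(1) for b in cv2.boxPoints(cv2.minAreaRect(pts))])
E
```

```text
[255 141  12  43 353] ((260.7086181640625, 162.0465545654297), (42.33857727050781, 10.335075378417969), 86.633544921875)
[254.3069  141.21725] [ 453.5 -255.9   80. ]
[264.62415 140.61035] [ 463.8 -256.3   80. ]
[267.11035 182.87585] [ 462.4 -300.4   80. ]
[256.7931  183.48276] [ 451.7 -300.1   80. ]
[260 189   7   7  32] ((262.6000061035156, 192.79998779296875), (8.049844741821289, 4.472135543823242), 26.56505012512207)
[258.      192.99998] [ 452.  -310.5   80. ]
[260.      188.99998] [ 454.4 -306.3   80. ]
[267.2     192.59999] [ 461.6 -311.    80. ]
[265.2     196.59999] [ 459.1 -315.2   80. ]
[227 210   8   7  37] ((230.39654541015625, 212.7413787841797), (5.013774394989014, 7.242117881774902), 68.19859313964844)
[226.10344 211.75862] [ 415.8 -328.5   80. ]
[232.82759 209.06895] [ 423.5 -326.    80. ]
[234.68965 213.72414] [ 424.8 -331.6   80. ]
[227.9655 216.4138] [ 417.1 -334.    80. ]
[array([ 456. , -273.6,   80. ]), array([ 459.2, -273.7,   80. ]), array([ 459.1, -302.3,   80. ]), array([ 455.9, -302.2,   80. ])]
```

View pics/w1c.png

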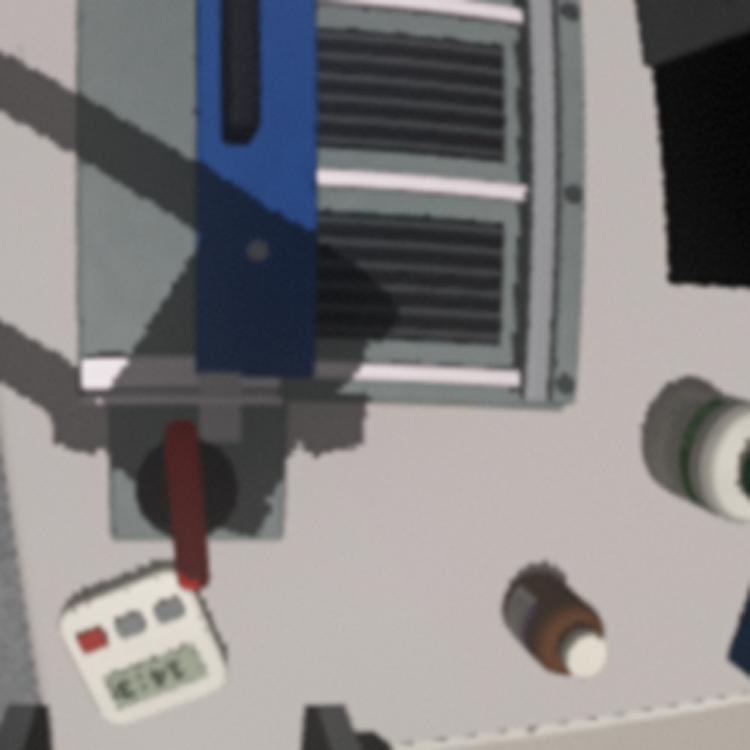

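```bash
cat > m.py <<'E'
from h import *
E
python3 - <<'E'
from h import *
c=wcam()
f=lambda p,z:(onz(c,np.array(p)/3+[200,0],z)*1000).round(1)
for n,p,z in [("bar rear",(317,60),.0335),("bar rear",(314,375),.0335),("bar front",(197,60),.0335),("barfront",(196,372),.0335),("lip",(527,100),.03),("lip",(525,398),.03),("foot",(187,488),.042),("ribfloor01",(318,180),.02),("rib01",(520,190),.02),("rib",(520,378),.02),("rib",(365,370),.02),("handle near",(240,138),.0715),("wingtop",(181,425),.08),("wingbot",(193,585),.08)]:
    print(n,f(p,z))
E
```

```text
bar rear [ 523.8 -126.    33.5]
bar rear [ 512.  -248.8   33.5]
bar front [ 478.6 -123.3   33.5]
barfront [ 466.9 -244.    33.5]
lip [ 608.9 -141.2   30. ]
lip [ 600.  -263.5   30. ]
foot [ 459.4 -287.1   42. ]
ribfloor01 [ 521.8 -172.3   20. ]
rib01 [ 606.2 -177.8   20. ]
rib [ 601.9 -256.4   20. ]
rib [ 534.9 -249.7   20. ]
handle near [ 488.3 -161.8   71.5]
wingtop [ 459.7 -256.7   80. ]
wingbot [ 458.7 -313.1   80. ]
```

Emit:
move_arm(targets=[{"x": 5, "y": 5, "z": -50, "wx": 0, "wy": 0, "wz": 2}, {"x": 5, "y": 5, "z": -100, "wx": 0, "wy": 0, "wz": 2}, {"x": 5, "y": 5, "z": -140, "wx": 0, "wy": 0, "wz": 2}, {"x": 5, "y": 5, "z": -165, "wx": 0, "wy": 0, "wz": 2}, {"x": 5, "y": 5, "z": -182, "wx": 0, "wy": 0, "wz": 2}, {"x": 5, "y": 5, "z": -182, "wx": 0, "wy": 0, "wz": 2}, {"x": 5, "y": 5, "z": -182, "wx": 0, "wy": 0, "wz": 2}])

```text
clock: 2.58
tcp_pos: [0.4601, -0.2853, 0.0499]
eef_rot: [-0.58, 1.57, -0.638]
wrist_force: [0.2, -0.6, 0.2]
gripper_width: 0.529
```

```bash
python3 - <<'E'
from h import *
st(); c=wcam("w2")
E
```

```text
t 2.58 tcp [ 460.1 -285.3   49.9] x [ 0.001 -0.001 -1.   ] z [ 0.998 -0.058  0.001] F [ 0.2 -0.6  0.2] g 0.529 q [-0.63  0.46  1.8  -0.    0.88 -0.57]
```

View pics/w2.png

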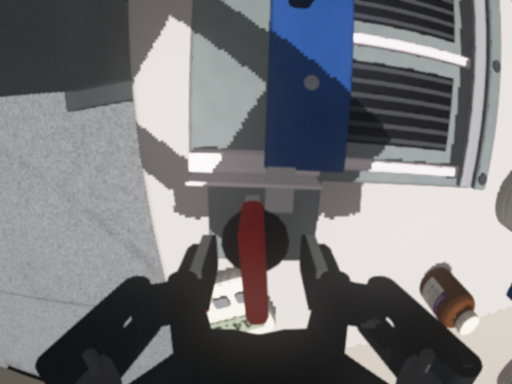

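Emit:
move_arm(targets=[{"x": 0, "y": 0, "z": 0, "wx": 0, "wy": 0, "wz": 0}, {"x": 0, "y": 0, "z": 0, "wx": 0, "wy": 0, "wz": 0}, {"x": 0, "y": 0, "z": 0, "wx": 0, "wy": 0, "wz": 0}, {"x": 0, "y": 0, "z": 0, "wx": 0, "wy": 0, "wz": 0}, {"x": 0, "y": 0, "z": 0, "wx": 0, "wy": 0, "wz": 0}, {"x": 0, "y": 0, "z": 0, "wx": 0, "wy": 0, "wz": 0}], claw=0)

```text
clock: 3.38
tcp_pos: [0.4581, -0.2847, 0.0501]
eef_rot: [-3.061, 1.569, -3.118]
wrist_force: [-4.7, -0.8, 6.9]
gripper_width: 0.131
```

```bash
python3 - <<'E'
from h import *
s,_=st();print(s['ft_torque'])
E
```

```text
t 3.38 tcp [ 458.1 -284.7   50.1] x [-0.002 -0.    -1.   ] z [ 0.998 -0.057 -0.002] F [-4.7 -0.8  6.9] g 0.131 q [-0.63  0.46  1.8  -0.    0.88 -0.58]
[-0.034006    0.75374092  0.01245276]
```

Emit:
move_arm(targets=[{"x": -1, "y": -1, "z": 0, "wx": 0, "wy": 0, "wz": 8}, {"x": -2, "y": -1, "z": 0, "wx": 0, "wy": 0, "wz": 16}, {"x": -2, "y": -1, "z": 0, "wx": 0, "wy": 0, "wz": 24}, {"x": -2, "y": -1, "z": 0, "wx": 0, "wy": 0, "wz": 32}, {"x": -2, "y": -1, "z": 0, "wx": 0, "wy": 0, "wz": 40}, {"x": -2, "y": -1, "z": 0, "wx": 0, "wy": 0, "wz": 48}, {"x": -2, "y": -1, "z": 0, "wx": 0, "wy": 0, "wz": 56}, {"x": -2, "y": -1, "z": 0, "wx": 0, "wy": 0, "wz": 64}, {"x": -2, "y": -1, "z": 0, "wx": 0, "wy": 0, "wz": 70}, {"x": -2, "y": -1, "z": 0, "wx": 0, "wy": 0, "wz": 72}, {"x": -2, "y": -1, "z": 0, "wx": 0, "wy": 0, "wz": 72}, {"x": -2, "y": -1, "z": 0, "wx": 0, "wy": 0, "wz": 72}])

```text
clock: 4.88
tcp_pos: [0.4546, -0.2868, 0.0501]
eef_rot: [2.276, 1.566, -2.807]
wrist_force: [-10.1, -5.6, 8.3]
gripper_width: 0.132
```

```bash
python3 - <<'E'
from h import *
s,_=st();print(s['ft_torque']); c=wcam("w3")
E
```

```text
t 4.88 tcp [ 454.6 -286.8   50.1] x [-0.005 -0.002 -1.   ] z [ 0.362  0.932 -0.003] F [-10.1  -5.6   8.3] g 0.132 q [-0.64  0.46  1.81 -0.01  0.88 -1.84]
[-0.72909064  1.50027128  0.00905644]
```

View pics/w3.png

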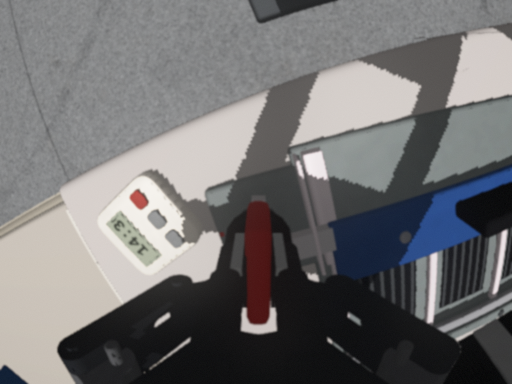

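Emit:
move_arm(targets=[{"x": -3, "y": -1, "z": 0, "wx": 0, "wy": 0, "wz": 3}, {"x": -3, "y": -1, "z": 0, "wx": 0, "wy": 0, "wz": 5}, {"x": -3, "y": -1, "z": 0, "wx": 0, "wy": 0, "wz": 7}, {"x": -3, "y": -1, "z": 0, "wx": 0, "wy": 0, "wz": 8}, {"x": -3, "y": -1, "z": 0, "wx": 0, "wy": 0, "wz": 8}])

```text
clock: 5.55
tcp_pos: [0.4544, -0.2871, 0.0502]
eef_rot: [-0.746, 1.57, 0.587]
wrist_force: [-4.5, -1.7, 6.7]
gripper_width: 0.134
```

```bash
python3 - <<'E'
from h import *
s,A=st();print(s['ft_torque'],np.degrees(np.arctan2(A[1,2],A[0,2])))
E
```

```text
t 5.55 tcp [ 454.4 -287.1   50.2] x [ 0.  0. -1.] z [0.235 0.972 0.   ] F [-4.5 -1.7  6.7] g 0.134 q [-0.64  0.46  1.81  0.    0.88 -1.98]
[-0.17906583  0.80216053 -1.87682311] 76.40357314452167
```

Emit:
move_arm(targets=[{"x": 0, "y": 0, "z": 0, "wx": 0, "wy": 0, "wz": -3}, {"x": 0, "y": 0, "z": 0, "wx": 0, "wy": 0, "wz": -3}, {"x": 0, "y": 0, "z": 0, "wx": 0, "wy": 0, "wz": -3}, {"x": 0, "y": 0, "z": 0, "wx": 0, "wy": 0, "wz": -3}, {"x": 0, "y": 0, "z": 40, "wx": 0, "wy": 0, "wz": -3}, {"x": 5, "y": 20, "z": 90, "wx": 0, "wy": 0, "wz": -12}, {"x": 10, "y": 50, "z": 120, "wx": 0, "wy": 0, "wz": -22}, {"x": 20, "y": 80, "z": 140, "wx": 0, "wy": 0, "wz": -32}, {"x": 30, "y": 110, "z": 160, "wx": 0, "wy": 0, "wz": -42}, {"x": 37, "y": 130, "z": 160, "wx": 0, "wy": 0, "wz": -52}, {"x": 37, "y": 140, "z": 160, "wx": 0, "wy": 0, "wz": -62}, {"x": 37, "y": 157, "z": 160, "wx": 0, "wy": 0, "wz": -72}, {"x": 37, "y": 157, "z": 160, "wx": 0, "wy": 0, "wz": -82}, {"x": 37, "y": 157, "z": 160, "wx": 0, "wy": 0, "wz": -82}, {"x": 37, "y": 157, "z": 160, "wx": 0, "wy": 0, "wz": -82}], claw=45)

```text
clock: 7.42
tcp_pos: [0.4917, -0.1299, 0.2092]
eef_rot: [3.121, 1.571, 3.031]
wrist_force: [-0.4, -0.3, -0.1]
gripper_width: 0.53
```

```bash
python3 - <<'E'
from h import *
st(); c=wcam("w4"); t=cam("top"); crop(t,(240,160,390,250),5,"topC")
E
```

```text
t 7.42 tcp [ 491.7 -129.9  209.2] x [-0.  0. -1.] z [ 0.996 -0.09  -0.   ] F [-0.4 -0.3 -0.1] g 0.53 q [-0.34  0.23  1.67 -0.    1.23 -0.25]
```

View pics/w4.png

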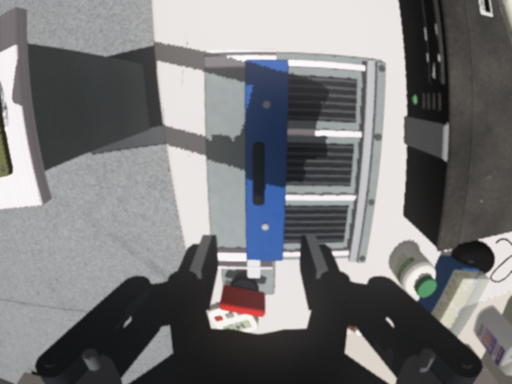

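View pics/topC.png

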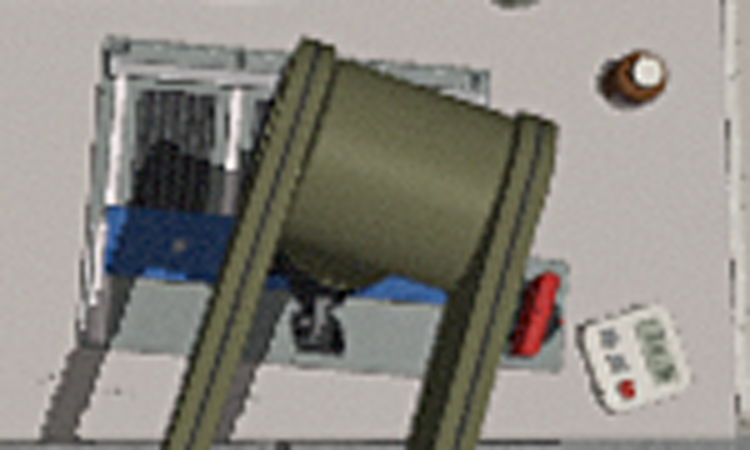

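```bash
python3 - <<'E'
from h import *
c=wcam(); crop(c,(190,30,400,280),3,"w4c")
E
```

```text
(no output)
```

View pics/w4c.png

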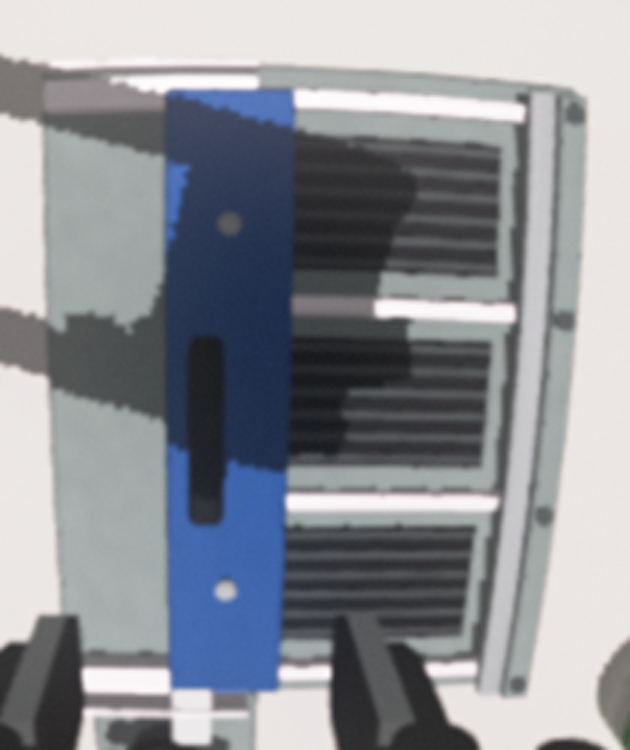

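```bash
python3 - <<'E'
from h import *
c=wcam()
f=lambda p,z:(onz(c,np.array(p)/3+[190,30],z)*1000)
th=np.radians(-5.2)
def L(n,p,z):
    q=f(p,z); print(n,p,q[:2].round(1))
    return q
for p in [(166,92),(294,90),(277,690),(172,690),(230,223),(226,590)]: L('bar',p,.0335)
for p in [(188,340),(224,340),(224,520),(188,520)]: L('hand',p,.0715)
for p in [(310,102),(500,112),(400,309),(500,314),(300,501),(490,503),(300,668),(450,670)]: L('rib',p,.02)
for p in [(529,95),(514,400),(478,690),(557,95),(506,690)]: L('lip',p,.03)
E
```

```text
bar (166, 92) [489.3 -11.3]
bar (294, 90) [534.  -14.3]
bar (277, 690) [ 511.4 -248.8]
bar (172, 690) [ 467.8 -244.7]
bar (230, 223) [507.4 -60.2]
bar (226, 590) [ 494.  -200.5]
hand (188, 340) [489.9 -94.9]
hand (224, 340) [501.3 -95.9]
hand (224, 520) [ 496.1 -156.6]
hand (188, 520) [ 484.  -155.5]
rib (310, 102) [540.9 -17.6]
rib (500, 112) [613.5 -23.6]
rib (400, 309) [569.3 -97.6]
rib (500, 314) [ 609.4 -101.8]
rib (300, 501) [ 526.2 -170.9]
rib (490, 503) [ 604.8 -179.3]
rib (300, 668) [ 522.4 -247.1]
rib (450, 670) [ 588.9 -256.3]
lip (529, 95) [622.1 -17.9]
lip (514, 400) [ 611.3 -134. ]
lip (478, 690) [ 599.4 -262.2]
lip (557, 95) [633.5 -17.7]
lip (506, 690) [ 612.5 -264.2]
```

Emit:
move_arm(targets=[{"x": 1, "y": 2, "z": -60, "wx": 0, "wy": 0, "wz": 0}, {"x": 1, "y": 2, "z": -110, "wx": 0, "wy": 0, "wz": 0}, {"x": 1, "y": 2, "z": -150, "wx": 0, "wy": 0, "wz": 0}, {"x": 1, "y": 2, "z": -167, "wx": 0, "wy": 0, "wz": 0}, {"x": 1, "y": 2, "z": -167, "wx": 0, "wy": 0, "wz": 0}, {"x": 1, "y": 2, "z": -167, "wx": 0, "wy": 0, "wz": 0}])

```text
clock: 8.38
tcp_pos: [0.4935, -0.1282, 0.043]
eef_rot: [-0.248, 1.569, -0.341]
wrist_force: [0.3, -0.2, -0.3]
gripper_width: 0.533
```

Emit:
move_arm(targets=[{"x": 0, "y": 0, "z": 0, "wx": 0, "wy": 0, "wz": 0}, {"x": 0, "y": 0, "z": 0, "wx": 0, "wy": 0, "wz": 0}, {"x": 0, "y": 0, "z": 0, "wx": 0, "wy": 0, "wz": 0}, {"x": 0, "y": 0, "z": 0, "wx": 0, "wy": 0, "wz": 0}, {"x": 0, "y": 0, "z": 0, "wx": 0, "wy": 0, "wz": 0}, {"x": 0, "y": 0, "z": 0, "wx": 0, "wy": 0, "wz": 0}], claw=0)

```text
clock: 9.12
tcp_pos: [0.4916, -0.1278, 0.0434]
eef_rot: [-2.774, 1.57, -2.866]
wrist_force: [-3.7, -0.5, 6.4]
gripper_width: 0.124
```

Emit:
move_arm(targets=[{"x": -6, "y": 0.5, "z": 0, "wx": 0, "wy": 0, "wz": 0}, {"x": -12, "y": 1, "z": 0, "wx": 0, "wy": 0, "wz": 0}, {"x": -18, "y": 1.5, "z": 0, "wx": 0, "wy": 0, "wz": 0}, {"x": -24, "y": 2.2, "z": 0, "wx": 0, "wy": 0, "wz": 0}, {"x": -30, "y": 2.8, "z": 0, "wx": 0, "wy": 0, "wz": 0}, {"x": -34, "y": 3.2, "z": 0, "wx": 0, "wy": 0, "wz": 0}, {"x": -35, "y": 3.3, "z": 0, "wx": 0, "wy": 0, "wz": 0}, {"x": -35, "y": 3.3, "z": 0, "wx": 0, "wy": 0, "wz": 0}])

```text
clock: 10.12
tcp_pos: [0.4597, -0.1249, 0.0433]
eef_rot: [-0.106, 1.566, -0.199]
wrist_force: [3.9, 2.4, 7.9]
gripper_width: 0.131
```

```bash
python3 - <<'E'
from h import *
st(); c=wcam("w5")
E
```

```text
t 10.12 tcp [ 459.7 -124.9   43.3] x [ 0.004 -0.001 -1.   ] z [ 0.996 -0.093  0.004] F [3.9 2.4 7.9] g 0.131 q [-0.35  0.41  1.95  0.    0.78 -0.26]
```

View pics/w5.png

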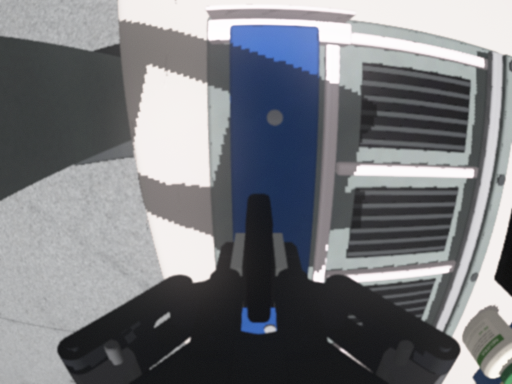

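Emit:
move_arm(targets=[{"x": 1, "y": 0, "z": 0, "wx": 0, "wy": 0, "wz": 0}, {"x": 1, "y": 0, "z": 0, "wx": 0, "wy": 0, "wz": 0}, {"x": 1, "y": 0, "z": 0, "wx": 0, "wy": 0, "wz": 0}, {"x": 1, "y": 0, "z": 50, "wx": 0, "wy": 0, "wz": 0}, {"x": 1, "y": 0, "z": 100, "wx": 0, "wy": 0, "wz": 0}, {"x": 1, "y": 40, "z": 150, "wx": 0, "wy": 0, "wz": 8}, {"x": 1, "y": 90, "z": 180, "wx": 0, "wy": 0, "wz": 18}, {"x": 0, "y": 140, "z": 200, "wx": 0, "wy": 0, "wz": 28}, {"x": 0, "y": 190, "z": 200, "wx": 0, "wy": 0, "wz": 38}, {"x": 0, "y": 240, "z": 200, "wx": 0, "wy": 0, "wz": 48}, {"x": -5, "y": 290, "z": 200, "wx": 0, "wy": 0, "wz": 58}, {"x": -10, "y": 340, "z": 200, "wx": 0, "wy": 0, "wz": 68}, {"x": -15, "y": 390, "z": 200, "wx": 0, "wy": 0, "wz": 78}, {"x": -20, "y": 430, "z": 200, "wx": 0, "wy": 0, "wz": 88}, {"x": -20, "y": 450, "z": 200, "wx": 0, "wy": 0, "wz": 95}, {"x": -20, "y": 450, "z": 200, "wx": 0, "wy": 0, "wz": 95}, {"x": -20, "y": 450, "z": 200, "wx": 0, "wy": 0, "wz": 95}], claw=40)

```text
clock: 12.3
tcp_pos: [0.4373, 0.3244, 0.2418]
eef_rot: [2.545, 1.569, -2.175]
wrist_force: [0.5, -0.2, -0.3]
gripper_width: 0.473
```

```bash
python3 - <<'E'
from h import *
st(); c=wcam("w6"); t=cam("top","top6")
E
```

```text
t 12.3 tcp [437.3 324.4 241.8] x [-0.001 -0.001 -1.   ] z [ 0.007  1.    -0.001] F [ 0.5 -0.2 -0.3] g 0.473 q [ 0.56  0.26  1.55 -0.    1.33 -1.  ]
```

View pics/w6.png

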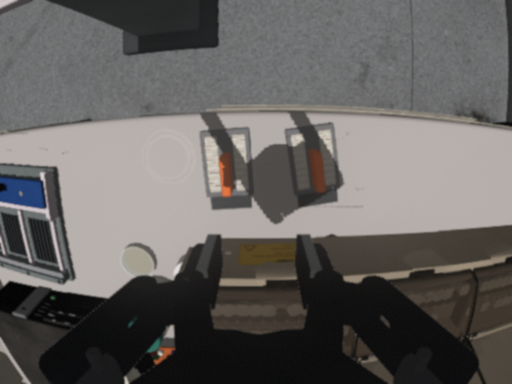

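View pics/top6.png

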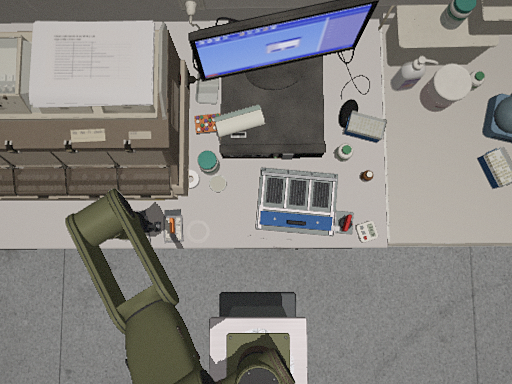

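```bash
python3 - <<'E'
from h import *
c=wcam(); W=c["world_to_cam"]; print('campos',-W[:3,:3].T@W[:3,3],'axis',W[2,:3])
hsv=cv2.cvtColor(c["image"],cv2.COLOR_RGB2HSV)
m=cv2.inRange(hsv,(3,140,90),(18,255,255)); n,l,s,cc=cv2.connectedComponentsWithStats(m)
for i in range(1,n):
    if s[i,4]<60: continue
    print(s[i],cc[i])
crop(c,(190,110,350,220),5,"w6c")
# analyser front bottom edge: top view
t=cam("top"); print(onz(t,(100,198),0.0),onz(c,(250,238),0),onz(c,(250,228),0))
E
```

```text
campos [0.35824248 0.32516193 0.38509023] axis [ 0.31099225 -0.00345266 -0.95040618]
[313 151  12  40 297] [318.58249158 171.20875421]
[220 156  12  41 342] [225.23684211 176.87134503]
[154 347  21  17 135] [164.08148148 353.63703704]
[0.54845232 0.53315436 0.        ] [0.55756407 0.31099527 0.        ] [0.54141089 0.3112993  0.        ]
```

View pics/w6c.png

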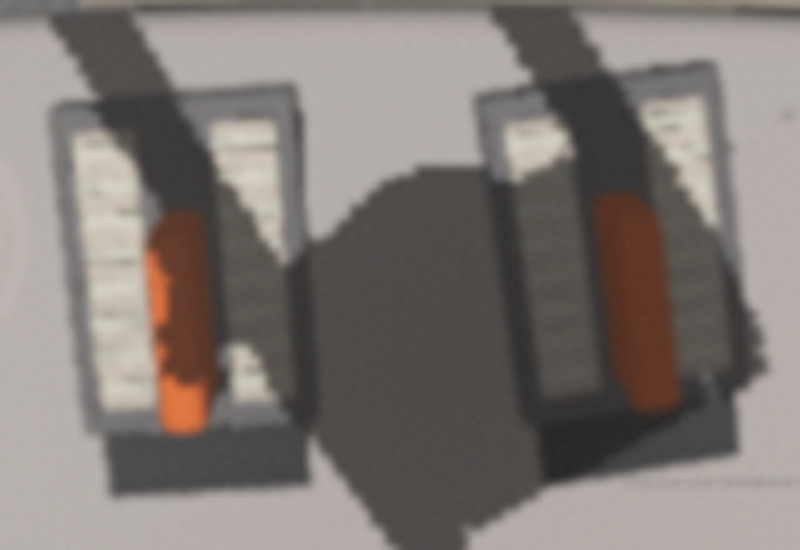

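```bash
cat > pl.py <<'E'
from h import *
def plate(c,cs,box,k):
    # cs: front corners (left,right in image), tongue-tip corners (left,right), crop pixels
    f=lambda p,z:(onz(c,np.array(p)/k+[box[0],box[1]],z)*1000)[:2]
    a,b=f(cs[0],.01),f(cs[1],.01); d,e=f(cs[2],.005),f(cs[3],.005)
    fr=(a+b)/2; tp=(d+e)/2; v=tp-fr
    print('front w',np.linalg.norm(a-b).round(1),'tongue w',np.linalg.norm(d-e).round(1),'len',np.linalg.norm(v).round(1))
    n=lambda w:np.degrees(np.arctan2(w[1],w[0]))
    print('yaw axis',n(v).round(2),'front',(n(b-a)-90).round(2),'tongue',(n(e-d)-90).round(2),'grip',((fr+tp)/2).round(1),'tip',tp.round(1),'front',fr.round(1))
E
python3 - <<'E'
from pl import *
c=wcam()
plate(c,[(52,103),(295,85),(110,494),(308,483)],(190,110),5)
plate(c,[(477,95),(716,62),(548,482),(735,452)],(190,110),5)
f=lambda p,z:(onz(c,np.array(p)/5+[190,110],z)*1000)[:2]
# fin top-face: far end top edge (tongue side) 
print(f((185,432),.042),f((182,213),.042),f((182,226),.042)); print(f((655,410),.042),f((625,195),.042))
E
```

```text
front w 62.4 tongue w 55.2 len 109.2
yaw axis 2.8 front 2.95 tongue 3.22 grip [453.9 284.4] tip [508.5 287. ] front [399.4 281.7]
front w 62.6 tongue w 53.4 len 108.9
yaw axis 9.23 front 8.83 tongue 8.83 grip [449.4 398.5] tip [503.2 407.2] front [395.7 389.7]
[478.90201803 285.56773107] [424.29860932 286.8631989 ] [427.42899684 286.76173003]
[474.04004352 401.54669553] [420.31563931 391.53977717]
```

Emit:
move_arm(targets=[{"x": 8, "y": -20, "z": -60, "wx": 0, "wy": 0, "wz": 2}, {"x": 16, "y": -39, "z": -110, "wx": 0, "wy": 0, "wz": 3.4}, {"x": 16, "y": -39, "z": -160, "wx": 0, "wy": 0, "wz": 3.4}, {"x": 16, "y": -39, "z": -200, "wx": 0, "wy": 0, "wz": 3.4}, {"x": 16, "y": -39, "z": -220, "wx": 0, "wy": 0, "wz": 3.4}, {"x": 16, "y": -39, "z": -226, "wx": 0, "wy": 0, "wz": 3.4}, {"x": 16, "y": -39, "z": -226, "wx": 0, "wy": 0, "wz": 3.4}, {"x": 16, "y": -39, "z": -226, "wx": 0, "wy": 0, "wz": 3.4}])

```text
clock: 13.55
tcp_pos: [0.4547, 0.2869, 0.0174]
eef_rot: [-1.154, 1.568, 0.47]
wrist_force: [-0.6, 0.1, 0.2]
gripper_width: 0.466
```

```bash
python3 - <<'E'
from h import *
st(); c=wcam("w7")
E
```

```text
t 13.55 tcp [454.7 286.9  17.4] x [ 0.002  0.001 -1.   ] z [-0.054  0.999  0.001] F [-0.6  0.1  0.2] g 0.466 q [ 0.48  0.51  1.84 -0.    0.8  -1.14]
```

View pics/w7.png

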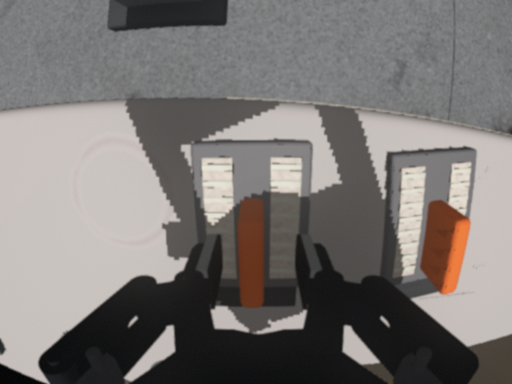

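Emit:
move_arm(targets=[{"x": 0, "y": -1.5, "z": -1, "wx": 0, "wy": 0, "wz": 0}, {"x": 0, "y": -1.5, "z": -1, "wx": 0, "wy": 0, "wz": 0}, {"x": 0, "y": -1.5, "z": -1, "wx": 0, "wy": 0, "wz": 0}, {"x": 0, "y": -1.5, "z": -1, "wx": 0, "wy": 0, "wz": 0}, {"x": 0, "y": -1.5, "z": -1, "wx": 0, "wy": 0, "wz": 0}, {"x": 0, "y": -1.5, "z": -1, "wx": 0, "wy": 0, "wz": 0}, {"x": 0, "y": -1.5, "z": 10, "wx": 0, "wy": 0, "wz": 0}, {"x": 0, "y": -1.5, "z": 30, "wx": 0, "wy": 0, "wz": 0}, {"x": 0, "y": -1.5, "z": 60, "wx": 0, "wy": 0, "wz": 0}, {"x": 0, "y": -1.5, "z": 60, "wx": 0, "wy": 0, "wz": 0}], claw=0)

```text
clock: 14.85
tcp_pos: [0.4554, 0.286, 0.0786]
eef_rot: [-1.128, 1.565, 0.497]
wrist_force: [0.6, -0.4, -0.9]
gripper_width: 0.128
```

```bash
python3 - <<'E'
from h import *
st(); c=wcam("w8"); crop(c,(150,120,370,320),4,"w8c")
E
```

```text
t 14.85 tcp [455.4 286.   78.6] x [ 0.005  0.003 -1.   ] z [-0.054  0.999  0.002] F [ 0.6 -0.4 -0.9] g 0.128 q [ 0.48  0.42  1.78  0.    0.94 -1.14]
```

View pics/w8c.png

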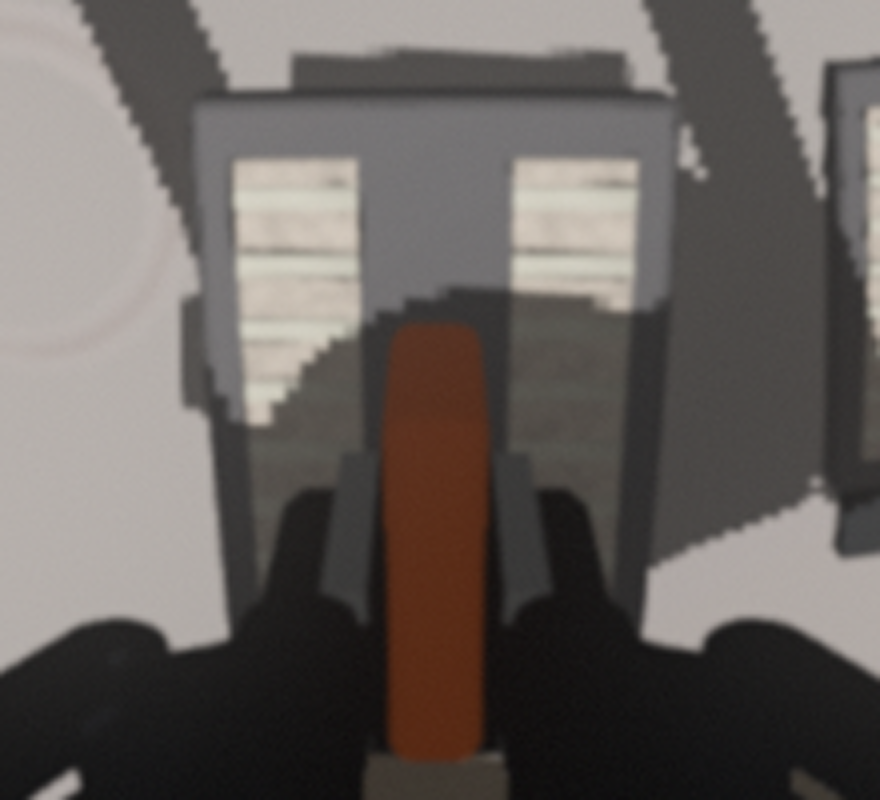

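```bash
python3 - <<'E'
from h import *
c=wcam(); s,A=st(); t=s['tcp_pos']
for h in (.014,.016,.018):
    z=t[2]-h+.010
    a=onz(c,(198.75,144.5),z); b=onz(c,(318,144.5),z)
    m=(a+b)/2-t; print(h,np.linalg.norm(a-b)*1000,'rel along plate x', (m[:2]@np.array([np.cos(np.radians(3.1)),np.sin(np.radians(3.1))]))*1000,'lat',(m[:2]@np.array([-np.sin(np.radians(3.1)),np.cos(np.radians(3.1))]))*1000)
E
```

```text
t 14.95 tcp [453.6 285.   76.4] x [ 0.  0. -1.] z [-0.054  0.999  0.   ] F [-0.  -0.2 -1.4] g 0.133 q [ 0.48  0.42  1.79  0.    0.94 -1.14]
0.014 60.59042563396093 rel along plate x -54.48282827404714 lat 0.5533626438586344
0.016 61.411241965844326 rel along plate x -54.15171901224684 lat 0.5547990303660753
0.018 62.23205829772773 rel along plate x -53.82060975044656 lat 0.5562354168735165
```

Emit:
move_arm(targets=[{"x": 0, "y": 0, "z": 30, "wx": 0, "wy": 0, "wz": 0}, {"x": 0, "y": -20, "z": 60, "wx": 0, "wy": 0, "wz": 0}, {"x": 0, "y": -50, "z": 74, "wx": 0, "wy": 0, "wz": -1}, {"x": 0, "y": -90, "z": 74, "wx": 0, "wy": 0, "wz": -2}, {"x": 0, "y": -130, "z": 74, "wx": 0, "wy": 0, "wz": -4}, {"x": 15, "y": -170, "z": 74, "wx": 0, "wy": 0, "wz": -6}, {"x": 30, "y": -210, "z": 74, "wx": 0, "wy": 0, "wz": -8.5}, {"x": 45, "y": -250, "z": 74, "wx": 0, "wy": 0, "wz": -8.5}, {"x": 60, "y": -290, "z": 74, "wx": 0, "wy": 0, "wz": -8.5}, {"x": 75, "y": -330, "z": 74, "wx": 0, "wy": 0, "wz": -8.5}, {"x": 85, "y": -370, "z": 74, "wx": 0, "wy": 0, "wz": -8.5}, {"x": 95, "y": -400, "z": 74, "wx": 0, "wy": 0, "wz": -8.5}, {"x": 99, "y": -420, "z": 74, "wx": 0, "wy": 0, "wz": -8.5}, {"x": 99, "y": -420, "z": 74, "wx": 0, "wy": 0, "wz": -8.5}, {"x": 99, "y": -420, "z": 74, "wx": 0, "wy": 0, "wz": -8.5}])

```text
clock: 16.82
tcp_pos: [0.5518, -0.1339, 0.1497]
eef_rot: [1.071, 1.569, 2.547]
wrist_force: [-0.6, 0.6, -1.3]
gripper_width: 0.13
```

```bash
python3 - <<'E'
from h import *
s,A=st(); c=wcam("w9"); print(np.degrees(np.arctan2(A[1,2],A[0,2])))
E
```

```text
t 16.82 tcp [ 551.8 -133.9  149.7] x [-0.002  0.001 -1.   ] z [0.094 0.996 0.001] F [-0.6  0.6 -1.3] g 0.13 q [-0.31  0.37  1.63  0.    1.14 -1.79]
84.60063337136232
```

View pics/w9.png

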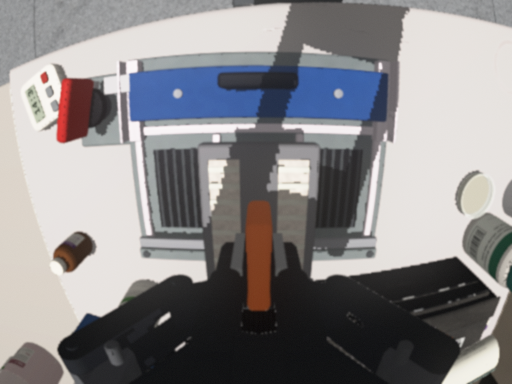

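```bash
cat > dock.py <<'E'
from h import *
O=np.array([563.8,-135.8]); th=np.radians(-5.4); ux=np.array([np.cos(th),np.sin(th)]); uy=np.array([-np.sin(th),np.cos(th)])
def bay(c,p,z): q=onz(c,p,z)[:2]*1000-O; return np.array([q@ux,q@uy]).round(1)
E
python3 - <<'E'
from dock import *
c=wcam(); crop(c,(110,40,410,270),2.6,"w9c")
E
```

```text
(no output)
```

View pics/w9c.png

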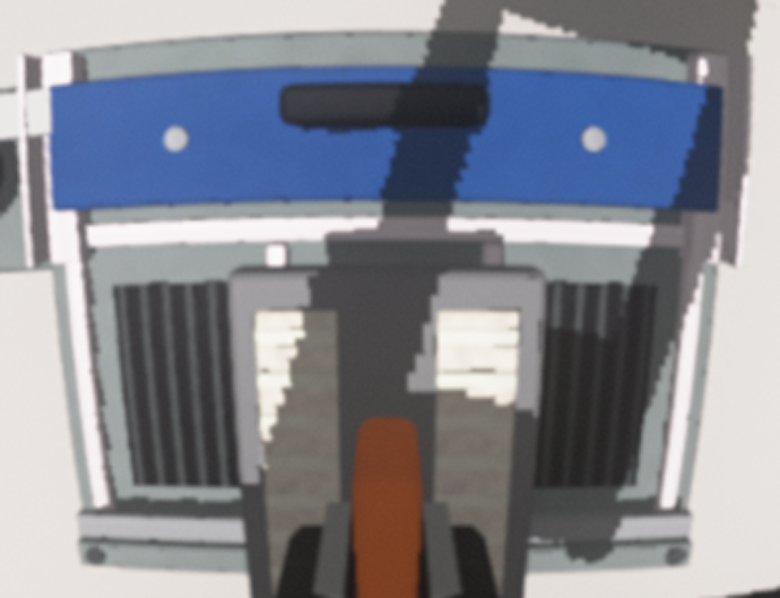

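```bash
python3 - <<'E'
from dock import *
c=wcam(); g=lambda p,z:print(p,bay(c,np.array(p)/2.6+[110,40],z))
for p in [(55,210),(718,208),(720,85),(50,88)]: g(p,.0335)
print('sill');[g(p,.017) for p in [(90,247),(300,243)]]
print('lip');[g(p,.030) for p in [(82,513),(690,513)]]
print('rib');[g(p,.020) for p in [(98,500),(670,500),(276,244),(492,244),(75,290),(698,290)]]
E
```

```text
(55, 210) [ -73.4 -116.2]
(718, 208) [-74.5 119. ]
(720, 85) [-118.5  117.8]
(50, 88) [-117.2 -116.2]
sill
(90, 247) [ -57.4 -110. ]
(300, 243) [-56.5 -29.7]
lip
(82, 513) [  47.1 -121.3]
(690, 513) [ 46.8 124.1]
rib
(98, 500) [  46.  -117.5]
(670, 500) [ 45.6 118.5]
(276, 244) [-56.7 -38. ]
(492, 244) [-56.7  39. ]
(75, 290) [ -41.6 -116.4]
(698, 290) [-41.9 119.4]
```

Emit:
move_arm(targets=[{"x": 0, "y": 0, "z": -10, "wx": 0.5, "wy": 5, "wz": 0}, {"x": 0, "y": 0, "z": -25, "wx": 0.9, "wy": 9.5, "wz": 0}, {"x": 0, "y": 0, "z": -45, "wx": 1.3, "wy": 13.9, "wz": 0}, {"x": 0, "y": 0, "z": -70, "wx": 1.3, "wy": 13.9, "wz": 0}, {"x": 1, "y": 0, "z": -90, "wx": 1.3, "wy": 13.9, "wz": 0}, {"x": 1, "y": 0, "z": -100, "wx": 1.3, "wy": 13.9, "wz": 0}, {"x": 1, "y": 0, "z": -106, "wx": 1.3, "wy": 13.9, "wz": 0}, {"x": 1, "y": 0, "z": -106, "wx": 1.3, "wy": 13.9, "wz": 0}, {"x": 1, "y": 0, "z": -106, "wx": 1.3, "wy": 13.9, "wz": 0}])

```text
clock: 18.1
tcp_pos: [0.5542, -0.1352, 0.0451]
eef_rot: [1.573, 1.329, 3.05]
wrist_force: [-0.6, 0.6, -2.1]
gripper_width: 0.128
```

```bash
python3 - <<'E'
from h import *
st(); c=wcam("w10"); t=cam("scene"); crop(t,(240,160,370,230),6,"s10")
E
```

```text
t 18.1 tcp [ 554.2 -135.2   45.1] x [-0.239  0.022 -0.971] z [ 0.094  0.996 -0.001] F [-0.6  0.6 -2.1] g 0.128 q [-0.28  0.6   1.54 -0.05  1.23 -1.74]
```

View pics/w10.png

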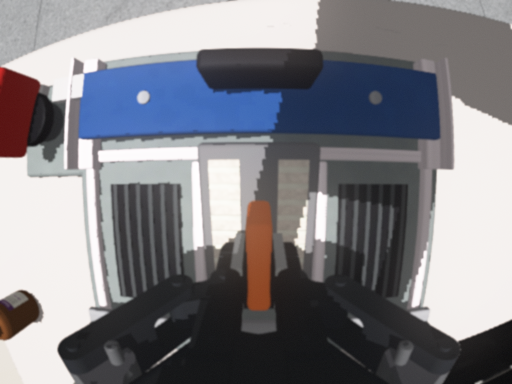

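View pics/s10.png

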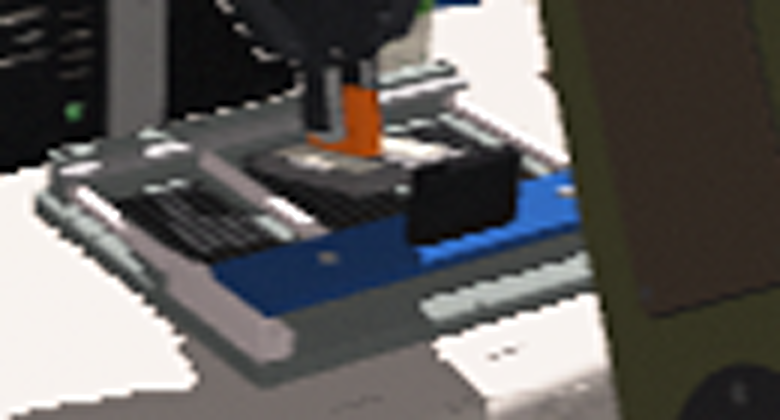

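Emit:
move_arm(targets=[{"x": 0, "y": 0, "z": -1.5, "wx": 0, "wy": 0, "wz": 0}, {"x": 3, "y": -0.3, "z": -1.5, "wx": 0, "wy": 0, "wz": 0}, {"x": 6, "y": -0.6, "z": -1.5, "wx": 0, "wy": 0, "wz": 0}, {"x": 9, "y": -0.9, "z": -1.5, "wx": 0, "wy": 0, "wz": 0}, {"x": 12, "y": -1.1, "z": -1.5, "wx": 0, "wy": 0, "wz": 0}, {"x": 15, "y": -1.4, "z": -1.5, "wx": 0, "wy": 0, "wz": 0}, {"x": 15, "y": -1.4, "z": -1.5, "wx": 0, "wy": 0, "wz": 0}, {"x": 15, "y": -1.4, "z": -1.5, "wx": 0, "wy": 0, "wz": 0}])

```text
clock: 19.2
tcp_pos: [0.5686, -0.1364, 0.0428]
eef_rot: [1.572, 1.327, 3.048]
wrist_force: [-0.5, 0.2, -1.4]
gripper_width: 0.126
```

```bash
python3 - <<'E'
from h import *
s,A=st(); print(s['ft_torque']); c=wcam("w11")
E
```

```text
t 19.2 tcp [ 568.6 -136.4   42.8] x [-0.24   0.023 -0.97 ] z [ 0.094  0.996 -0.   ] F [-0.5  0.2 -1.4] g 0.126 q [-0.28  0.62  1.51 -0.05  1.25 -1.74]
[-0.04542135 -0.18479386 -0.04652089]
```

View pics/w11.png

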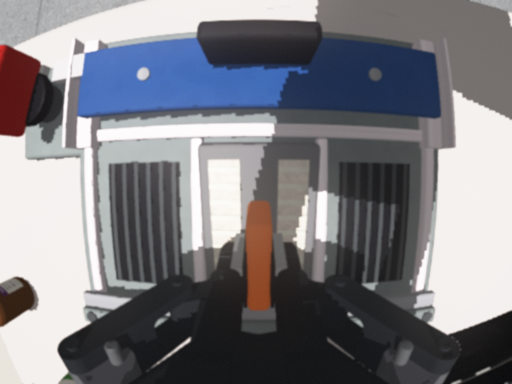

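Emit:
move_arm(targets=[{"x": -0.8, "y": 0, "z": -2.3, "wx": -0.2, "wy": -2, "wz": 0}, {"x": -1.6, "y": 0.2, "z": -4.5, "wx": -0.4, "wy": -4, "wz": 0}, {"x": -2.6, "y": 0.3, "z": -6.8, "wx": -0.6, "wy": -6.5, "wz": 0}, {"x": -3.6, "y": 0.4, "z": -9, "wx": -0.85, "wy": -9, "wz": 0}, {"x": -4.4, "y": 0.4, "z": -11.5, "wx": -1.1, "wy": -11.5, "wz": 0}, {"x": -4.8, "y": 0.5, "z": -13.5, "wx": -1.3, "wy": -13.9, "wz": 0}, {"x": -4.8, "y": 0.5, "z": -14, "wx": -1.3, "wy": -13.9, "wz": 0}, {"x": -4.8, "y": 0.5, "z": -14, "wx": -1.3, "wy": -13.9, "wz": 0}])

```text
clock: 20.25
tcp_pos: [0.5642, -0.136, 0.029]
eef_rot: [2.429, 1.571, -2.378]
wrist_force: [0.4, -0.0, -1.2]
gripper_width: 0.128
```

```bash
python3 - <<'E'
from h import *
s,A=st(); print(s['ft_torque']); c=wcam("w12")
E
```

```text
t 20.25 tcp [ 564.2 -136.    29. ] x [-0. -0. -1.] z [ 0.094  0.996 -0.   ] F [ 0.4 -0.  -1.2] g 0.128 q [-0.31  0.53  1.73 -0.    0.88 -1.79]
[ 0.01914254 -0.011581   -0.04044152]
```

View pics/w12.png

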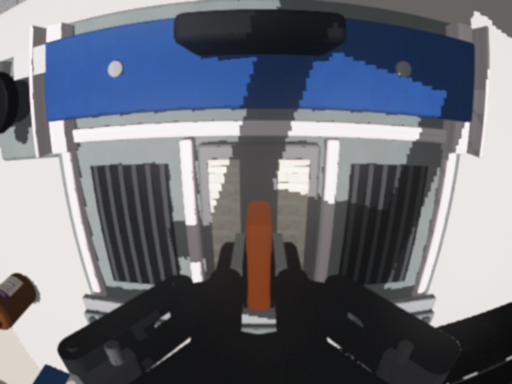

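Emit:
move_arm(targets=[{"x": 0, "y": 0, "z": -0.6, "wx": 0, "wy": 0, "wz": 0}, {"x": 0, "y": 0, "z": -1, "wx": 0, "wy": 0, "wz": 0}, {"x": 0, "y": 0, "z": -1, "wx": 0, "wy": 0, "wz": 0}])

```text
clock: 20.68
tcp_pos: [0.5646, -0.136, 0.0281]
eef_rot: [-1.753, 1.57, -0.276]
wrist_force: [-0.1, 0.8, 1.0]
gripper_width: 0.127
```

Emit:
move_arm(targets=[{"x": 0, "y": 0, "z": 0, "wx": 0, "wy": 0, "wz": 0}, {"x": 0, "y": 0, "z": 0, "wx": 0, "wy": 0, "wz": 0}, {"x": 0, "y": 0, "z": 0, "wx": 0, "wy": 0, "wz": 0}, {"x": 0, "y": 0, "z": 0, "wx": 0, "wy": 0, "wz": 0}, {"x": 0, "y": 0, "z": 20, "wx": 0, "wy": 0, "wz": 0}, {"x": 0, "y": 0, "z": 60, "wx": 0, "wy": 0, "wz": 0}, {"x": 0, "y": 0, "z": 120, "wx": 0, "wy": 0, "wz": 0}, {"x": 0, "y": 0, "z": 150, "wx": 0, "wy": 0, "wz": 0}, {"x": 0, "y": 0, "z": 150, "wx": 0, "wy": 0, "wz": 0}], claw=40)

```text
clock: 21.8
tcp_pos: [0.566, -0.1366, 0.181]
eef_rot: [-1.79, 1.564, -0.314]
wrist_force: [-0.2, 0.6, -0.0]
gripper_width: 0.469
```

```bash
python3 - <<'E'
from h import *
st(); c=wcam("w13"); t=cam("top","top13"); crop(t,(110,150,390,260),2.8,"top13c")
E
```

```text
t 21.8 tcp [ 566.  -136.6  181. ] x [ 0.007 -0.002 -1.   ] z [ 0.094  0.996 -0.001] F [-0.2  0.6 -0. ] g 0.469 q [-0.31  0.35  1.57 -0.    1.21 -1.79]
```

View pics/w13.png

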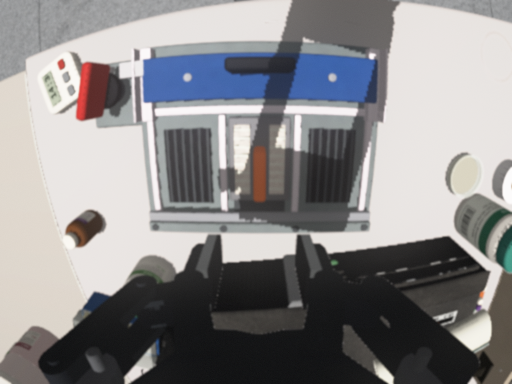

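View pics/top13c.png

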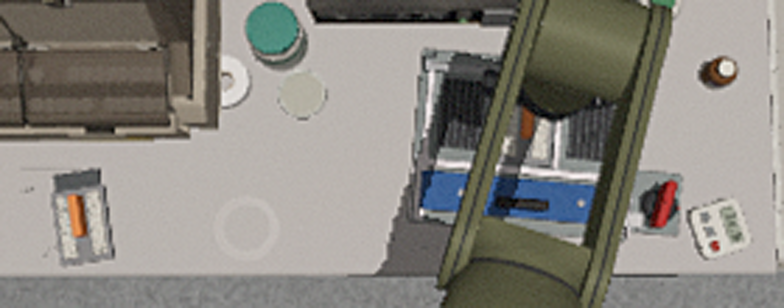

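Emit:
move_arm(targets=[{"x": -30, "y": 50, "z": 20, "wx": 0, "wy": 0, "wz": 2}, {"x": -60, "y": 100, "z": 20, "wx": 0, "wy": 0, "wz": 4}, {"x": -90, "y": 150, "z": 20, "wx": 0, "wy": 0, "wz": 6}, {"x": -120, "y": 200, "z": 20, "wx": 0, "wy": 0, "wz": 8}, {"x": -125, "y": 255, "z": 20, "wx": 0, "wy": 0, "wz": 10}, {"x": -125, "y": 310, "z": 20, "wx": 0, "wy": 0, "wz": 12}, {"x": -125, "y": 365, "z": 20, "wx": 0, "wy": 0, "wz": 14}, {"x": -125, "y": 420, "z": 20, "wx": 0, "wy": 0, "wz": 14}, {"x": -125, "y": 475, "z": 20, "wx": 0, "wy": 0, "wz": 14}, {"x": -125, "y": 515, "z": 20, "wx": 0, "wy": 0, "wz": 14}, {"x": -125, "y": 534, "z": 20, "wx": 0, "wy": 0, "wz": 14}, {"x": -125, "y": 534, "z": 20, "wx": 0, "wy": 0, "wz": 14}, {"x": -125, "y": 534, "z": 20, "wx": 0, "wy": 0, "wz": 14}])

```text
clock: 23.52
tcp_pos: [0.4385, 0.3963, 0.197]
eef_rot: [2.383, 1.568, -2.18]
wrist_force: [0.8, -0.6, -0.1]
gripper_width: 0.468
```

```bash
python3 - <<'E'
from h import *
st(); c=wcam(); crop(c,(170,80,370,260),4,"w14")
E
```

```text
t 23.52 tcp [438.5 396.3 197. ] x [-0.001 -0.002 -1.   ] z [-0.149  0.989 -0.002] F [ 0.8 -0.6 -0.1] g 0.468 q [ 0.66  0.36  1.52 -0.    1.27 -1.06]
```

View pics/w14.png

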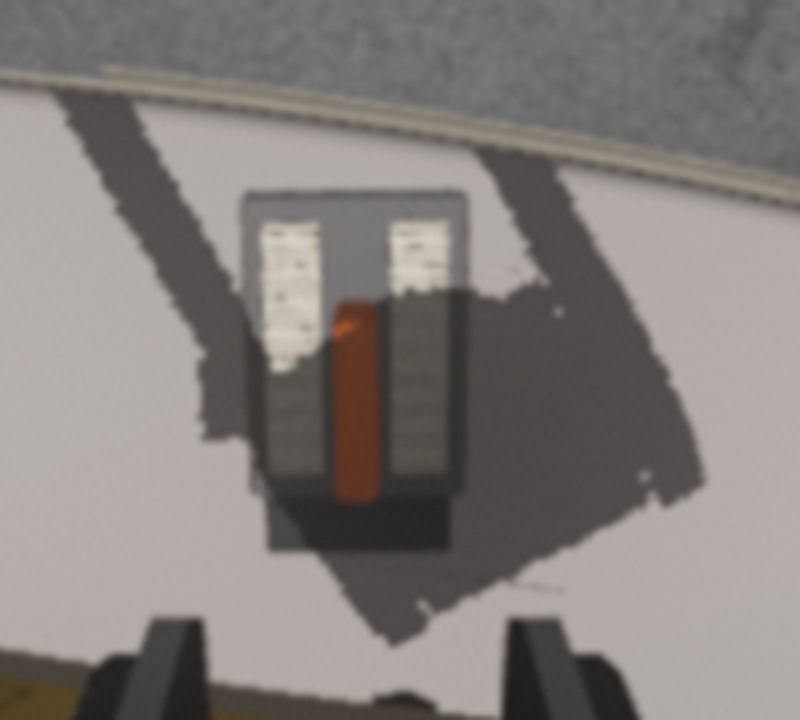

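```bash
python3 - <<'E'
from pl import *
c=wcam(); st()
plate(c,[(243,194),(467,194),(268,551),(449,551)],(170,80),4)
E
```

```text
t 23.62 tcp [438.9 396.3 197.7] x [-0.001 -0.001 -1.   ] z [-0.148  0.989 -0.001] F [-0.1  0.  -0.1] g 0.469 q [ 0.66  0.36  1.52 -0.    1.27 -1.06]
front w 62.3 tongue w 55.7 len 109.5
yaw axis 9.12 front 8.56 tongue 8.56 grip [449.8 398.6] tip [503.9 407.3] front [395.8 389.9]
```

Emit:
move_arm(targets=[{"x": 11, "y": 2, "z": -50, "wx": 0, "wy": 0, "wz": 0.3}, {"x": 11, "y": 2, "z": -100, "wx": 0, "wy": 0, "wz": 0.3}, {"x": 11, "y": 2, "z": -145, "wx": 0, "wy": 0, "wz": 0.3}, {"x": 11, "y": 2, "z": -170, "wx": 0, "wy": 0, "wz": 0.3}, {"x": 11, "y": 2, "z": -182, "wx": 0, "wy": 0, "wz": 0.3}, {"x": 11, "y": 2, "z": -182, "wx": 0, "wy": 0, "wz": 0.3}, {"x": 11, "y": 2, "z": -182, "wx": 0, "wy": 0, "wz": 0.3}])

```text
clock: 24.5
tcp_pos: [0.451, 0.4005, 0.0172]
eef_rot: [-1.078, 1.568, 0.648]
wrist_force: [-0.7, 0.5, 0.1]
gripper_width: 0.471
```

Emit:
move_arm(targets=[{"x": 0, "y": 0, "z": 0, "wx": 0, "wy": 0, "wz": 0}, {"x": 0, "y": 0, "z": 0, "wx": 0, "wy": 0, "wz": 0}, {"x": 0, "y": 0, "z": 0, "wx": 0, "wy": 0, "wz": 0}, {"x": 0, "y": 0, "z": 0, "wx": 0, "wy": 0, "wz": 0}, {"x": 0, "y": 0, "z": 0, "wx": 0, "wy": 0, "wz": 0}, {"x": 0, "y": 0, "z": 0, "wx": 0, "wy": 0, "wz": 0}, {"x": 0, "y": 0, "z": 10, "wx": 0, "wy": 0, "wz": 0}, {"x": 0, "y": 0, "z": 30, "wx": 0, "wy": 0, "wz": 0}, {"x": 0, "y": 0, "z": 60, "wx": 0, "wy": 0, "wz": 0}, {"x": 0, "y": 0, "z": 60, "wx": 0, "wy": 0, "wz": 0}, {"x": 0, "y": 0, "z": 60, "wx": 0, "wy": 0, "wz": 0}], claw=0)

```text
clock: 25.88
tcp_pos: [0.4494, 0.3998, 0.0754]
eef_rot: [2.074, 1.57, -2.483]
wrist_force: [-0.5, -0.6, -0.1]
gripper_width: 0.128
```

```bash
python3 - <<'E'
from h import *
c=wcam(); st(); crop(c,(150,120,370,320),4,"w15")
E
```

```text
t 25.93 tcp [449.1 399.5  74.9] x [-0.001 -0.001 -1.   ] z [-0.155  0.988 -0.001] F [-0.4 -0.7 -1.6] g 0.131 q [ 0.66  0.49  1.64  0.    1.01 -1.07]
```

View pics/w15.png

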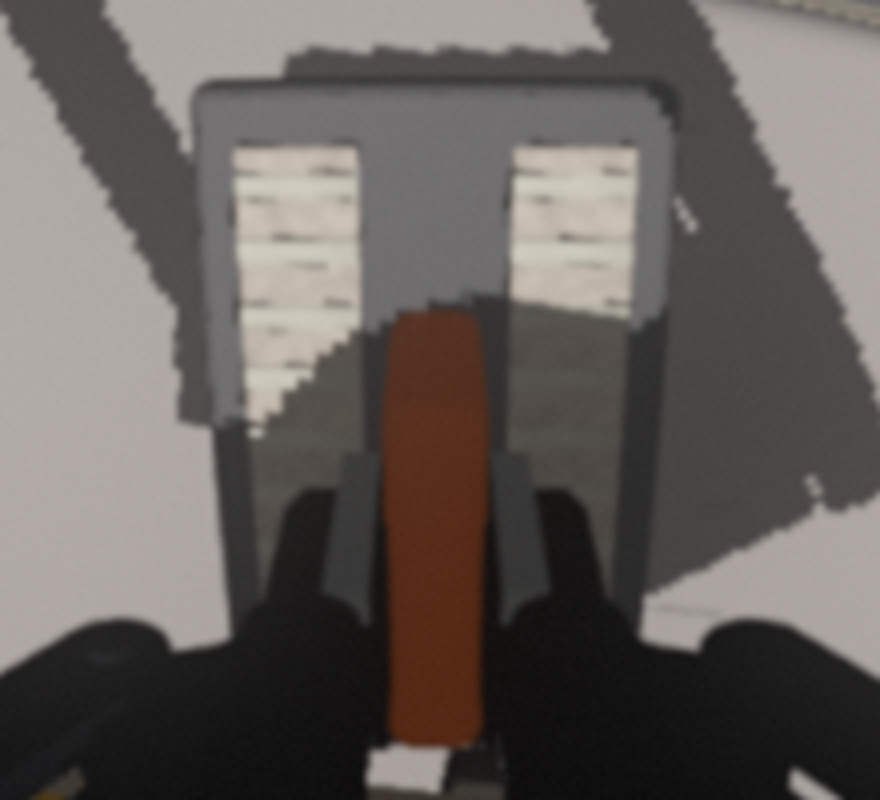

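```bash
python3 - <<'E'
from h import *
c=wcam(); s,A=st(); t=s['tcp_pos']; y=A[:,2]; x=np.array([y[1],-y[0]])
for h in (.014,.016,.018):
    z=t[2]-h+.010
    a=onz(c,(150+194/4,120+85/4),z); b=onz(c,(150+674/4,120+85/4),z)
    m=(a+b)/2-t; print(h,np.linalg.norm(a-b)*1000,m[:2]@x*1000,m[:2]@y[:2]*1000)
E
```

```text
t 25.98 tcp [449.  399.4  74.7] x [-0.002 -0.001 -1.   ] z [-0.155  0.988 -0.001] F [-0.6 -0.7 -0.8] g 0.131 q [ 0.66  0.49  1.64  0.    1.01 -1.07]
0.014 60.65108379914721 -56.99737667460599 0.18077579846555095
0.016 61.474728810375126 -56.69740073706326 0.17882815464822496
0.018 62.298373821603114 -56.397424799520486 0.1768805108308903
```

Emit:
move_arm(targets=[{"x": 0, "y": 0, "z": 30, "wx": 0, "wy": 0, "wz": 0}, {"x": 0, "y": -20, "z": 60, "wx": 0, "wy": 0, "wz": 0}, {"x": 0, "y": -50, "z": 75, "wx": 0, "wy": 0, "wz": -2}, {"x": 0, "y": -90, "z": 75, "wx": 0, "wy": 0, "wz": -4}, {"x": 0, "y": -130, "z": 75, "wx": 0, "wy": 0, "wz": -6}, {"x": 0, "y": -170, "z": 75, "wx": 0, "wy": 0, "wz": -8}, {"x": 0, "y": -215, "z": 75, "wx": 0, "wy": 0, "wz": -10}, {"x": 10, "y": -260, "z": 75, "wx": 0, "wy": 0, "wz": -12}, {"x": 30, "y": -305, "z": 75, "wx": 0, "wy": 0, "wz": -14.3}, {"x": 50, "y": -345, "z": 75, "wx": 0, "wy": 0, "wz": -14.3}, {"x": 70, "y": -380, "z": 75, "wx": 0, "wy": 0, "wz": -14.3}, {"x": 90, "y": -415, "z": 75, "wx": 0, "wy": 0, "wz": -14.3}, {"x": 105, "y": -445, "z": 75, "wx": 0, "wy": 0, "wz": -14.3}, {"x": 112.5, "y": -456.5, "z": 75, "wx": 0, "wy": 0, "wz": -14.3}, {"x": 112.5, "y": -456.5, "z": 75, "wx": 0, "wy": 0, "wz": -14.3}, {"x": 112.5, "y": -456.5, "z": 75, "wx": 0, "wy": 0, "wz": -14.3}])

```text
clock: 27.98
tcp_pos: [0.5613, -0.0552, 0.1503]
eef_rot: [1.201, 1.569, 2.678]
wrist_force: [-1.0, -0.5, -1.3]
gripper_width: 0.125
```

```bash
python3 - <<'E'
from h import *
c=wcam("w16"); s,A=st(); print(np.degrees(np.arctan2(A[1,2],A[0,2])))
E
```

```text
t 28.02 tcp [561.4 -55.1 150.5] x [-0.001  0.001 -1.   ] z [0.093 0.996 0.001] F [ 0.2  1.2 -1. ] g 0.124 q [-0.17  0.37  1.64  0.    1.14 -1.65]
84.6526940306972
```

View pics/w16.png

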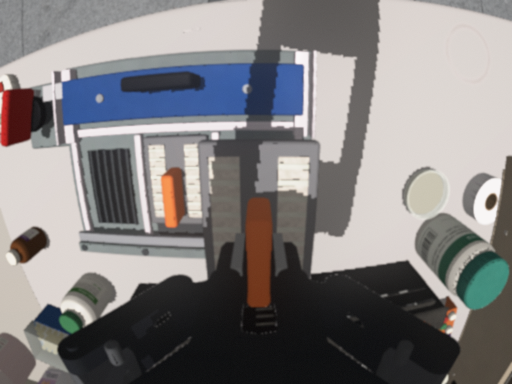

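```bash
python3 - <<'E'
from dock import *
for i in range(3): c=wcam()
s,A=st(); q=s['tcp_pos'][:2]*1000-O; print('bay',q@ux,q@uy)
E
```

```text
t 28.18 tcp [561.9 -55.4 150.9] x [-0.  0. -1.] z [0.093 0.996 0.   ] F [-0.5 -0.1 -0.4] g 0.13 q [-0.17  0.37  1.64  0.    1.14 -1.65]
bay -9.43396572943697 79.87666105360942
```

Emit:
move_arm(targets=[{"x": 0, "y": -1.6, "z": -10, "wx": 0.5, "wy": 5, "wz": 0}, {"x": 0, "y": -1.6, "z": -25, "wx": 0.9, "wy": 9.5, "wz": 0}, {"x": 0, "y": -1.6, "z": -45, "wx": 1.3, "wy": 13.9, "wz": 0}, {"x": 0, "y": -1.6, "z": -70, "wx": 1.3, "wy": 13.9, "wz": 0}, {"x": 1, "y": -1.6, "z": -90, "wx": 1.3, "wy": 13.9, "wz": 0}, {"x": 1, "y": -1.6, "z": -100, "wx": 1.3, "wy": 13.9, "wz": 0}, {"x": 1, "y": -1.6, "z": -106, "wx": 1.3, "wy": 13.9, "wz": 0}, {"x": 1, "y": -1.6, "z": -106, "wx": 1.3, "wy": 13.9, "wz": 0}, {"x": 1, "y": -1.6, "z": -106, "wx": 1.3, "wy": 13.9, "wz": 0}])

```text
clock: 29.3
tcp_pos: [0.564, -0.0581, 0.0456]
eef_rot: [1.572, 1.329, 3.049]
wrist_force: [-0.6, 0.1, -1.8]
gripper_width: 0.127
```

```bash
python3 - <<'E'
from dock import *
c=wcam("w17"); cam("scene"); s,A=st(); q=s['tcp_pos'][:2]*1000-O; print('bay',q@ux,q@uy)
E
```

```text
t 29.4 tcp [563.9 -58.1  45.5] x [-0.239  0.022 -0.971] z [ 0.094  0.996 -0.   ] F [ 1.1  0.3 -1.1] g 0.126 q [-0.17  0.6   1.55 -0.02  1.23 -1.63]
bay -7.186204550470997 77.3455612210389
```

View pics/w17.png

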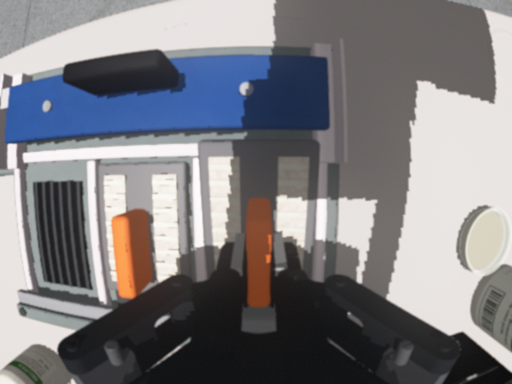

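Emit:
move_arm(targets=[{"x": 0, "y": 0.3, "z": -2, "wx": 0, "wy": 0, "wz": 0}, {"x": 3, "y": 0, "z": -2, "wx": 0, "wy": 0, "wz": 0}, {"x": 6, "y": -0.2, "z": -2, "wx": 0, "wy": 0, "wz": 0}, {"x": 9, "y": -0.5, "z": -2, "wx": 0, "wy": 0, "wz": 0}, {"x": 12, "y": -0.8, "z": -2, "wx": 0, "wy": 0, "wz": 0}, {"x": 14.3, "y": -1, "z": -2, "wx": 0, "wy": 0, "wz": 0}, {"x": 14.3, "y": -1, "z": -2, "wx": 0, "wy": 0, "wz": 0}, {"x": 14.3, "y": -1, "z": -2, "wx": 0, "wy": 0, "wz": 0}])

```text
clock: 30.4
tcp_pos: [0.5776, -0.059, 0.0428]
eef_rot: [1.572, 1.327, 3.048]
wrist_force: [-0.6, -0.4, -1.1]
gripper_width: 0.127
```

```bash
python3 - <<'E'
from dock import *
c=wcam("w18"); s,A=st(); q=s['tcp_pos'][:2]*1000-O; print('bay',q@ux,q@uy,s['ft_torque'])
E
```

```text
t 30.45 tcp [577.6 -59.   42.8] x [-0.24   0.022 -0.97 ] z [ 0.094  0.996 -0.   ] F [ 0.  -0.3 -0.2] g 0.123 q [-0.16  0.62  1.52 -0.02  1.25 -1.63]
bay 6.494940904504851 77.7462021178639 [ 0.00775522 -0.14837026 -0.0093663 ]
```

View pics/w18.png

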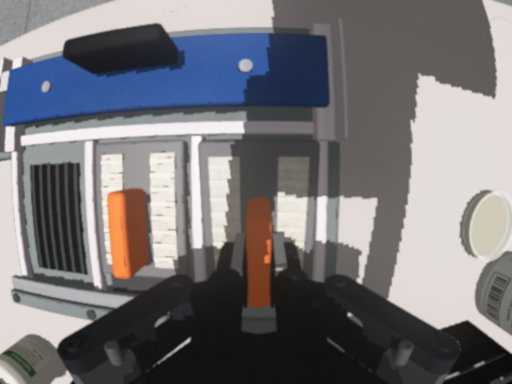

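Emit:
move_arm(targets=[{"x": -0.6, "y": 0, "z": -2.3, "wx": -0.2, "wy": -2, "wz": 0}, {"x": -1.4, "y": 0.2, "z": -4.5, "wx": -0.4, "wy": -4, "wz": 0}, {"x": -2.4, "y": 0.3, "z": -6.8, "wx": -0.6, "wy": -6.5, "wz": 0}, {"x": -3.3, "y": 0.4, "z": -9, "wx": -0.85, "wy": -9, "wz": 0}, {"x": -4, "y": 0.4, "z": -11.5, "wx": -1.1, "wy": -11.5, "wz": 0}, {"x": -4.4, "y": 0.5, "z": -13.5, "wx": -1.3, "wy": -13.9, "wz": 0}, {"x": -4.4, "y": 0.5, "z": -14, "wx": -1.3, "wy": -13.9, "wz": 0}, {"x": -4.4, "y": 0.5, "z": -14.5, "wx": -1.3, "wy": -13.9, "wz": 0}, {"x": -4.4, "y": 0.5, "z": -14.5, "wx": -1.3, "wy": -13.9, "wz": 0}])

```text
clock: 31.58
tcp_pos: [0.5717, -0.0583, 0.0292]
eef_rot: [1.554, 1.567, 3.03]
wrist_force: [-6.5, 0.5, 8.0]
gripper_width: 0.126
```

```bash
python3 - <<'E'
from dock import *
c=wcam("w19"); s,A=st(); q=s['tcp_pos'][:2]*1000-O; print('bay',q@ux,q@uy,s['ft_torque'])
E
```

```text
t 31.62 tcp [571.7 -58.3  29.2] x [-0.004  0.    -1.   ] z [0.094 0.996 0.   ] F [-5.1  0.4  9.2] g 0.127 q [-0.17  0.53  1.74 -0.    0.88 -1.65]
bay 0.6064346568893626 77.93503778099321 [0.07377863 0.66627626 0.01134211]
```

View pics/w19.png

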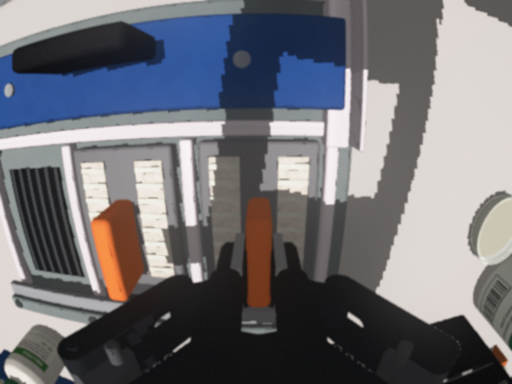

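Emit:
move_arm(targets=[{"x": -1, "y": 0, "z": 0.6, "wx": 0, "wy": 0, "wz": 0}, {"x": -1, "y": 0, "z": 0.6, "wx": 0, "wy": 0, "wz": 0}, {"x": -1, "y": 0, "z": 0.6, "wx": 0, "wy": 0, "wz": 0}])

```text
clock: 32.0
tcp_pos: [0.5728, -0.0586, 0.0291]
eef_rot: [-1.784, 1.57, -0.307]
wrist_force: [-1.6, 0.6, 3.5]
gripper_width: 0.126
```

```bash
python3 - <<'E'
from dock import *
c=wcam(); crop(c,(150,90,370,320),3,"w20"); s,A=st(); q=s['tcp_pos'][:2]*1000-O; print('bay',q@ux,q@uy,s['ft_torque'])
E
```

```text
t 32.05 tcp [572.8 -58.6  29.1] x [ 0. -0. -1.] z [ 0.094  0.996 -0.   ] F [-1.8 -0.5  4.3] g 0.126 q [-0.18  0.53  1.74 -0.    0.87 -1.65]
bay 1.690221296994896 77.70808074194056 [0.0299796  0.10723138 0.02552227]
```

View pics/w20.png

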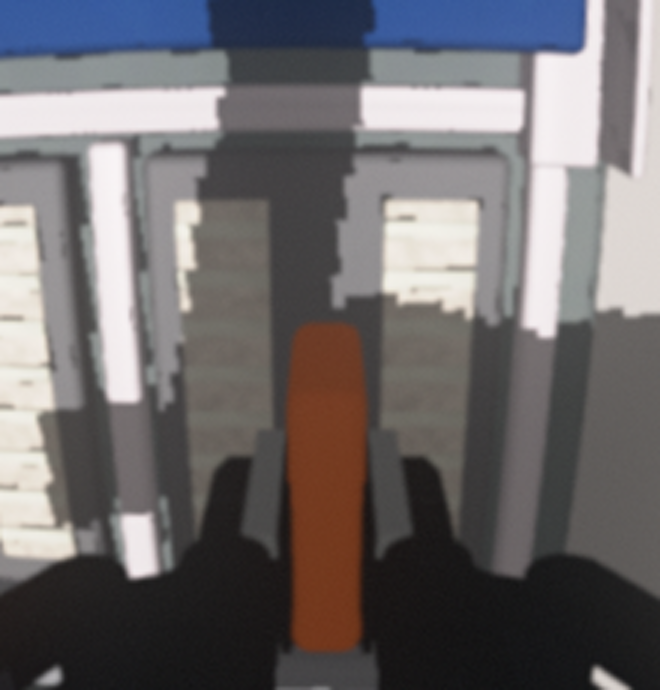

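Emit:
move_arm(targets=[{"x": 0, "y": 0, "z": 0, "wx": 0, "wy": 0, "wz": 0}, {"x": 0, "y": 0, "z": 0, "wx": 0, "wy": 0, "wz": 0}, {"x": 0, "y": 0, "z": 0, "wx": 0, "wy": 0, "wz": 0}, {"x": 0, "y": 0, "z": 0, "wx": 0, "wy": 0, "wz": 0}, {"x": 0, "y": 0, "z": 20, "wx": 0, "wy": 0, "wz": 0}, {"x": 0, "y": 0, "z": 60, "wx": 0, "wy": 0, "wz": 0}, {"x": 0, "y": 0, "z": 115, "wx": 0, "wy": 0, "wz": 0}, {"x": -20, "y": -10, "z": 150, "wx": 0, "wy": 0, "wz": -10}, {"x": -35, "y": -20, "z": 165, "wx": 0, "wy": 0, "wz": -20}, {"x": -50, "y": -30, "z": 170, "wx": 0, "wy": 0, "wz": -30}, {"x": -65, "y": -40, "z": 170, "wx": 0, "wy": 0, "wz": -40}, {"x": -80, "y": -50, "z": 170, "wx": 0, "wy": 0, "wz": -50}, {"x": -95, "y": -60, "z": 170, "wx": 0, "wy": 0, "wz": -60}, {"x": -113, "y": -66, "z": 170, "wx": 0, "wy": 0, "wz": -70}, {"x": -113, "y": -66, "z": 170, "wx": 0, "wy": 0, "wz": -80}, {"x": -113, "y": -66, "z": 170, "wx": 0, "wy": 0, "wz": -90}, {"x": -113, "y": -66, "z": 170, "wx": 0, "wy": 0, "wz": -90}, {"x": -113, "y": -66, "z": 170, "wx": 0, "wy": 0, "wz": -90}], claw=40)

```text
clock: 34.3
tcp_pos: [0.4593, -0.1245, 0.1989]
eef_rot: [-1.499, 1.571, -1.591]
wrist_force: [-0.1, 0.1, -0.4]
gripper_width: 0.469
```

```bash
python3 - <<'E'
from dock import *
c=wcam(); s,A=st(); crop(c,(190,10,450,270),3,"w21"); cam("scene"); t=cam("scene"); crop(t,(225,140,375,230),5,"s21"); cam("top","top21")
E
```

```text
t 34.35 tcp [ 459.3 -124.5  198.9] x [-0. -0. -1.] z [ 0.996 -0.092 -0.   ] F [ 0.3 -0.5  0.5] g 0.465 q [-0.35  0.2   1.75 -0.    1.19 -0.26]
```

View pics/w21.png

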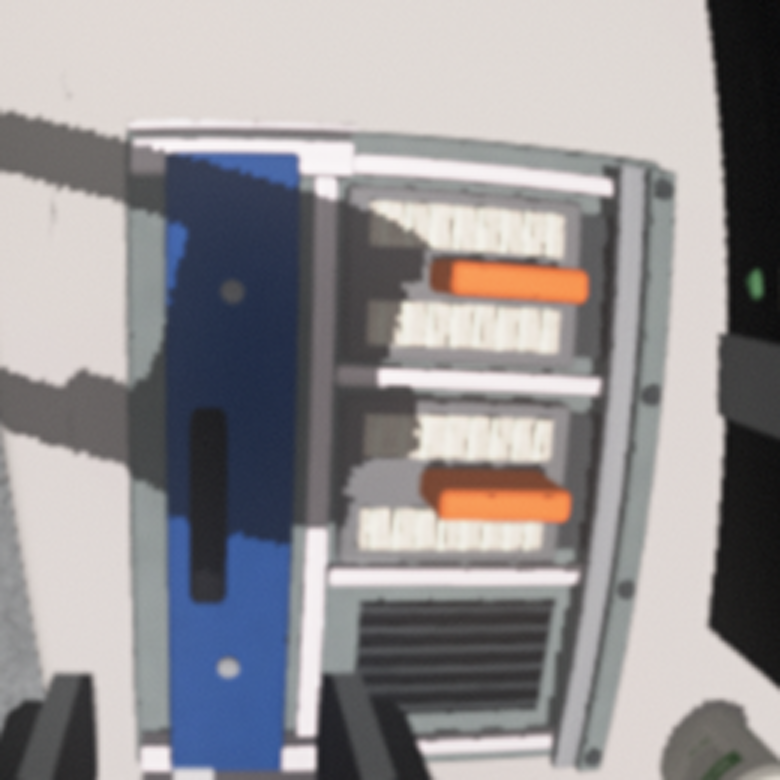

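View pics/s21.png

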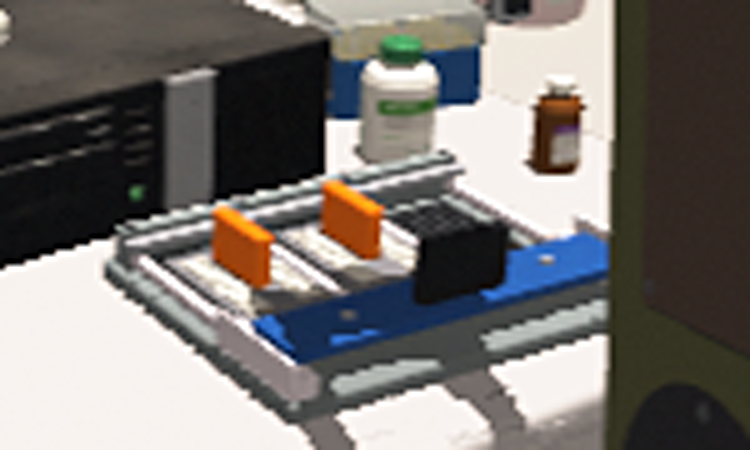

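View pics/top21.png

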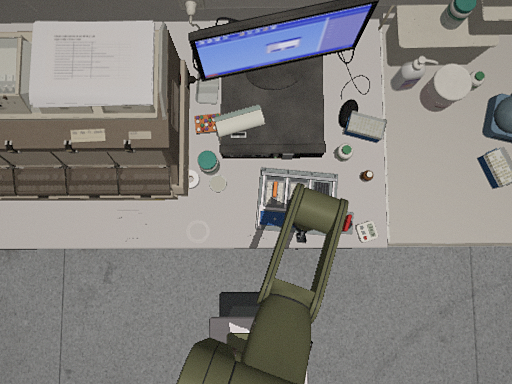

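Emit:
move_arm(targets=[{"x": 1, "y": 0, "z": -60, "wx": 0, "wy": 0, "wz": 0}, {"x": 1, "y": 0, "z": -110, "wx": 0, "wy": 0, "wz": 0}, {"x": 1, "y": 0, "z": -145, "wx": 0, "wy": 0, "wz": 0}, {"x": 1, "y": 0, "z": -156, "wx": 0, "wy": 0, "wz": 0}, {"x": 1, "y": 0, "z": -156, "wx": 0, "wy": 0, "wz": 0}, {"x": 1, "y": 0, "z": -156, "wx": 0, "wy": 0, "wz": 0}])

```text
clock: 35.25
tcp_pos: [0.4617, -0.125, 0.0442]
eef_rot: [-0.266, 1.568, -0.36]
wrist_force: [-0.1, -0.5, 1.0]
gripper_width: 0.465
```

Emit:
move_arm(targets=[{"x": 0, "y": 0, "z": 0, "wx": 0, "wy": 0, "wz": 0}, {"x": 0, "y": 0, "z": 0, "wx": 0, "wy": 0, "wz": 0}, {"x": 0, "y": 0, "z": 0, "wx": 0, "wy": 0, "wz": 0}, {"x": 0, "y": 0, "z": 0, "wx": 0, "wy": 0, "wz": 0}, {"x": 0, "y": 0, "z": 0, "wx": 0, "wy": 0, "wz": 0}, {"x": 0, "y": 0, "z": 0, "wx": 0, "wy": 0, "wz": 0}], claw=0)

```text
clock: 36.0
tcp_pos: [0.461, -0.1248, 0.0441]
eef_rot: [-0.276, 1.569, -0.37]
wrist_force: [0.2, 0.1, 5.9]
gripper_width: 0.132
```

Emit:
move_arm(targets=[{"x": 4, "y": -0.4, "z": 0, "wx": 0, "wy": 0, "wz": 0}, {"x": 8, "y": -0.8, "z": 0, "wx": 0, "wy": 0, "wz": 0}, {"x": 12, "y": -1.1, "z": 0, "wx": 0, "wy": 0, "wz": 0}, {"x": 16, "y": -1.5, "z": 0, "wx": 0, "wy": 0, "wz": 0}, {"x": 20, "y": -1.9, "z": 0, "wx": 0, "wy": 0, "wz": 0}, {"x": 24, "y": -2.3, "z": 0, "wx": 0, "wy": 0, "wz": 0}, {"x": 28, "y": -2.6, "z": 0, "wx": 0, "wy": 0, "wz": 0}, {"x": 31, "y": -2.9, "z": 0, "wx": 0, "wy": 0, "wz": 0}, {"x": 33, "y": -3.1, "z": 0, "wx": 0, "wy": 0, "wz": 0}, {"x": 34, "y": -3.1, "z": 0, "wx": 0, "wy": 0, "wz": 0}, {"x": 34, "y": -3.1, "z": 0, "wx": 0, "wy": 0, "wz": 0}])

```text
clock: 37.38
tcp_pos: [0.4917, -0.1277, 0.0441]
eef_rot: [-2.95, 1.567, -3.043]
wrist_force: [-7.0, -2.2, 12.0]
gripper_width: 0.131
```

```bash
python3 - <<'E'
from h import *
c=wcam("w22"); s,A=st()
E
```

```text
t 37.42 tcp [ 491.6 -127.7   44.1] x [-0.004 -0.    -1.   ] z [ 0.996 -0.094 -0.004] F [-7.3 -1.2 11.2] g 0.13 q [-0.34  0.44  1.88 -0.    0.83 -0.24]
```

View pics/w22.png

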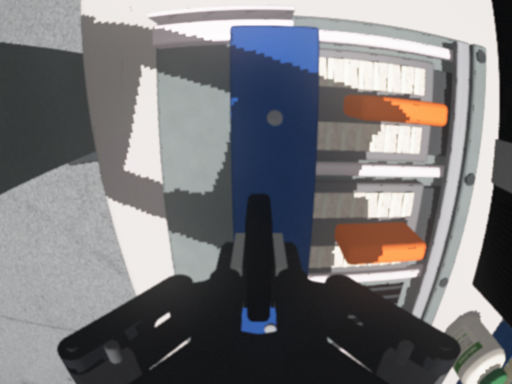

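Emit:
move_arm(targets=[{"x": 2, "y": -0.2, "z": 0, "wx": 0, "wy": 0, "wz": 0}, {"x": 2, "y": -0.2, "z": 0, "wx": 0, "wy": 0, "wz": 0}, {"x": 2, "y": -0.2, "z": 0, "wx": 0, "wy": 0, "wz": 0}, {"x": -1, "y": 0, "z": 0, "wx": 0, "wy": 0, "wz": 0}])

```text
clock: 37.92
tcp_pos: [0.4916, -0.1277, 0.0442]
eef_rot: [-2.789, 1.569, -2.883]
wrist_force: [-1.3, 0.3, 5.8]
gripper_width: 0.129
```

```bash
python3 - <<'E'
from h import *
s,A=st()
E
```

```text
t 37.92 tcp [ 491.6 -127.7   44.2] x [-0.001 -0.    -1.   ] z [ 0.996 -0.094 -0.001] F [-1.3  0.3  5.8] g 0.129 q [-0.34  0.44  1.88 -0.    0.83 -0.24]
```

Emit:
move_arm(targets=[{"x": -1, "y": 0, "z": 0, "wx": 0, "wy": 0, "wz": 0}, {"x": -1, "y": 0, "z": 0, "wx": 0, "wy": 0, "wz": 0}, {"x": -1, "y": 0, "z": 0, "wx": 0, "wy": 0, "wz": 0}, {"x": -1, "y": 0, "z": 40, "wx": 0, "wy": 0, "wz": 0}, {"x": -1, "y": 0, "z": 90, "wx": 0, "wy": 0, "wz": 0}, {"x": -5, "y": -20, "z": 130, "wx": 0, "wy": 0, "wz": 9}, {"x": -10, "y": -45, "z": 150, "wx": 0, "wy": 0, "wz": 19}, {"x": -15, "y": -70, "z": 150, "wx": 0, "wy": 0, "wz": 29}, {"x": -20, "y": -95, "z": 150, "wx": 0, "wy": 0, "wz": 39}, {"x": -25, "y": -120, "z": 150, "wx": 0, "wy": 0, "wz": 49}, {"x": -30, "y": -140, "z": 150, "wx": 0, "wy": 0, "wz": 59}, {"x": -34, "y": -159, "z": 150, "wx": 0, "wy": 0, "wz": 69}, {"x": -34, "y": -159, "z": 150, "wx": 0, "wy": 0, "wz": 77}, {"x": -34, "y": -159, "z": 150, "wx": 0, "wy": 0, "wz": 77}, {"x": -34, "y": -159, "z": 150, "wx": 0, "wy": 0, "wz": 77}], claw=45)

```text
clock: 39.8
tcp_pos: [0.4594, -0.2864, 0.1927]
eef_rot: [1.206, 1.57, 2.454]
wrist_force: [-0.3, 0.5, -0.8]
gripper_width: 0.528
```

```bash
python3 - <<'E'
from h import *
c=wcam("w23"); s,A=st(); print(np.degrees(np.arctan2(A[1,2],A[0,2])))
hsv=cv2.cvtColor(c["image"],cv2.COLOR_RGB2HSV)
m=cv2.inRange(hsv,(0,120,40),(6,255,255))|cv2.inRange(hsv,(174,120,40),(180,255,255))
n,l,ss,cc=cv2.connectedComponentsWithStats(m)
for i in range(1,n):
    if ss[i,4]<60: continue
    pts=np.argwhere(l==i)[:,::-1].astype(np.float32); rc=cv2.minAreaRect(pts); print(ss[i],rc)
    for b in cv2.boxPoints(rc): print(b,(onz(c,b,.08)*1000).round(1))
E
```

```text
t 39.85 tcp [ 459.4 -286.3  192.8] x [-0.  0. -1.] z [0.317 0.948 0.   ] F [-0.2  0.1 -0.7] g 0.528 q [-0.64  0.29  1.63  0.    1.22 -1.88]
71.51564032420389
[251 149  11  60 530] ((255.99996948242188, 178.49998474121094), (58.99999237060547, 9.999998092651367), 90.0)
[250.99997 148.99998] [ 425.8 -281.6   80. ]
[260.99997 148.99998] [ 428.6 -273.4   80. ]
[260.99997 207.99998] [ 480.9 -290.7   80. ]
[250.99997 207.99998] [ 477.9 -299.5   80. ]
```

View pics/w23.png

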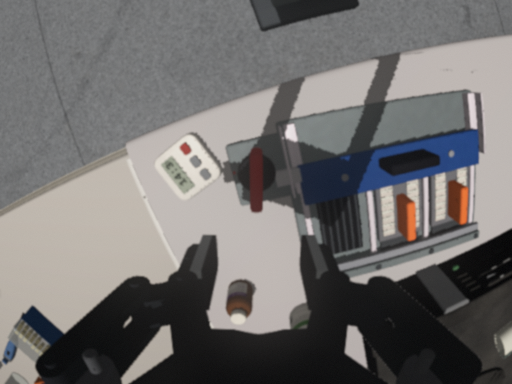

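Emit:
move_arm(targets=[{"x": -2, "y": -0.5, "z": -60, "wx": 0, "wy": 0, "wz": 0}, {"x": -2, "y": -0.5, "z": -110, "wx": 0, "wy": 0, "wz": 0}, {"x": -2, "y": -0.5, "z": -135, "wx": 0, "wy": 0, "wz": 0}, {"x": -2, "y": -0.5, "z": -143, "wx": 0, "wy": 0, "wz": 0}, {"x": -2, "y": -0.5, "z": -143, "wx": 0, "wy": 0, "wz": 0}, {"x": -2, "y": -0.5, "z": -143, "wx": 0, "wy": 0, "wz": 0}])

```text
clock: 40.6
tcp_pos: [0.4584, -0.2878, 0.0512]
eef_rot: [-1.887, 1.568, -0.637]
wrist_force: [-0.1, -0.2, -0.4]
gripper_width: 0.529
```

Emit:
move_arm(targets=[{"x": 0, "y": 0, "z": 0, "wx": 0, "wy": 0, "wz": 0}, {"x": 0, "y": 0, "z": 0, "wx": 0, "wy": 0, "wz": 0}, {"x": 0, "y": 0, "z": 0, "wx": 0, "wy": 0, "wz": 0}, {"x": 0, "y": 0, "z": 0, "wx": 0, "wy": 0, "wz": 0}, {"x": 0, "y": 0, "z": 0, "wx": 0, "wy": 0, "wz": 0}, {"x": 0, "y": 0, "z": 0, "wx": 0, "wy": 0, "wz": 0}], claw=0)

```text
clock: 41.35
tcp_pos: [0.4577, -0.2881, 0.051]
eef_rot: [-2.274, 1.568, -1.024]
wrist_force: [-1.4, -2.4, 6.2]
gripper_width: 0.132
```

Emit:
move_arm(targets=[{"x": 0, "y": 0, "z": 0, "wx": 0, "wy": 0, "wz": -8}, {"x": 0, "y": 0, "z": 0, "wx": 0, "wy": 0, "wz": -16}, {"x": 0, "y": 0, "z": 0, "wx": 0, "wy": 0, "wz": -24}, {"x": 0, "y": 0, "z": 0, "wx": 0, "wy": 0, "wz": -32}, {"x": 0, "y": 0, "z": 0, "wx": 0, "wy": 0, "wz": -40}, {"x": 0, "y": 0, "z": 0, "wx": 0, "wy": 0, "wz": -48}, {"x": 0, "y": 0, "z": 0, "wx": 0, "wy": 0, "wz": -56}, {"x": 0, "y": 0, "z": 0, "wx": 0, "wy": 0, "wz": -64}, {"x": 0, "y": 0, "z": 0, "wx": 0, "wy": 0, "wz": -70}, {"x": 0, "y": 0, "z": 0, "wx": 0, "wy": 0, "wz": -70}])

```text
clock: 42.6
tcp_pos: [0.4578, -0.2881, 0.051]
eef_rot: [-0.941, 1.568, -0.914]
wrist_force: [-1.9, -0.8, 6.4]
gripper_width: 0.131
```

```bash
python3 - <<'E'
from h import *
s,A=st(); print(s['ft_torque'],np.degrees(np.arctan2(A[1,2],A[0,2])))
E
```

```text
t 42.6 tcp [ 457.8 -288.1   51. ] x [ 0.001 -0.002 -1.   ] z [1.    0.027 0.001] F [-1.9 -0.8  6.4] g 0.131 q [-0.64  0.46  1.8  -0.    0.88 -0.67]
[-0.26419533  0.29452024 -0.08116551] 1.544609874912235
```

Emit:
move_arm(targets=[{"x": 0, "y": 0, "z": 0, "wx": 0, "wy": 0, "wz": -4}, {"x": 0, "y": 0, "z": 0, "wx": 0, "wy": 0, "wz": -8}, {"x": 0, "y": 0, "z": 0, "wx": 0, "wy": 0, "wz": -11}, {"x": 0, "y": 0, "z": 0, "wx": 0, "wy": 0, "wz": -13}, {"x": 0, "y": 0, "z": 0, "wx": 0, "wy": 0, "wz": -13}, {"x": 0, "y": 0, "z": 0, "wx": 0, "wy": 0, "wz": -13}])

```text
clock: 43.35
tcp_pos: [0.4578, -0.2882, 0.0511]
eef_rot: [-1.21, 1.567, -1.402]
wrist_force: [-1.3, -0.9, 6.8]
gripper_width: 0.131
```

```bash
python3 - <<'E'
from h import *
s,A=st(); print(s['ft_torque'],np.degrees(np.arctan2(A[1,2],A[0,2])))
E
```

```text
t 43.35 tcp [ 457.8 -288.2   51.1] x [ 0.001 -0.003 -1.   ] z [ 0.982 -0.191  0.001] F [-1.3 -0.9  6.8] g 0.131 q [-0.64  0.46  1.8  -0.    0.88 -0.44]
[-0.18458672  0.18518099  2.11628237] -11.001453655092927
```

Emit:
move_arm(targets=[{"x": 0, "y": 0, "z": 0, "wx": 0, "wy": 0, "wz": 0}, {"x": 0, "y": 0, "z": 0, "wx": 0, "wy": 0, "wz": 0}, {"x": 0, "y": 0, "z": 0, "wx": 0, "wy": 0, "wz": 0}, {"x": 0, "y": 0, "z": 0, "wx": 0, "wy": 0, "wz": 0}, {"x": 0, "y": 0, "z": 40, "wx": 0, "wy": 0, "wz": 0}, {"x": 0, "y": 0, "z": 90, "wx": 0, "wy": 0, "wz": 0}, {"x": 0, "y": 0, "z": 140, "wx": 0, "wy": 0, "wz": 4}, {"x": 0, "y": 0, "z": 180, "wx": 0, "wy": 0, "wz": 6}, {"x": 0, "y": 0, "z": 180, "wx": 0, "wy": 0, "wz": 6}, {"x": 0, "y": 0, "z": 180, "wx": 0, "wy": 0, "wz": 6}], claw=45)

```text
clock: 44.6
tcp_pos: [0.4568, -0.2867, 0.2293]
eef_rot: [2.554, 1.57, 2.46]
wrist_force: [-0.4, 0.4, -0.8]
gripper_width: 0.527
```

```bash
python3 - <<'E'
from h import *
c=wcam(); st(); crop(c,(200,0,450,250),3,"w24")
hsv=cv2.cvtColor(c["image"],cv2.COLOR_RGB2HSV)
m=cv2.inRange(hsv,(0,120,40),(6,255,255))|cv2.inRange(hsv,(174,120,40),(180,255,255))
n,l,ss,cc=cv2.connectedComponentsWithStats(m)
for i in range(1,n):
    if ss[i,4]<60: continue
    pts=np.argwhere(l==i)[:,::-1].astype(np.float32); rc=cv2.minAreaRect(pts); print(ss[i],rc)
    for b in cv2.boxPoints(rc): print((onz(c,b,.08)*1000).round(1))
t=cam("scene"); crop(t,(225,140,375,230),5,"s24")
E
```

```text
t 44.65 tcp [ 456.4 -286.4  228.5] x [-0.002  0.002 -1.   ] z [ 0.996 -0.095 -0.002] F [ 0.2 -1.  -0.1] g 0.532 q [-0.64  0.26  1.58  0.    1.3  -0.54]
[255 145  11  56 476] ((260.0, 172.5), (10.0, 55.0), 0.0)
[ 451.1 -312.9   80. ]
[ 456.7 -255.2   80. ]
[ 466.6 -256.1   80. ]
[ 461.5 -313.9   80. ]
```

View pics/w24.png

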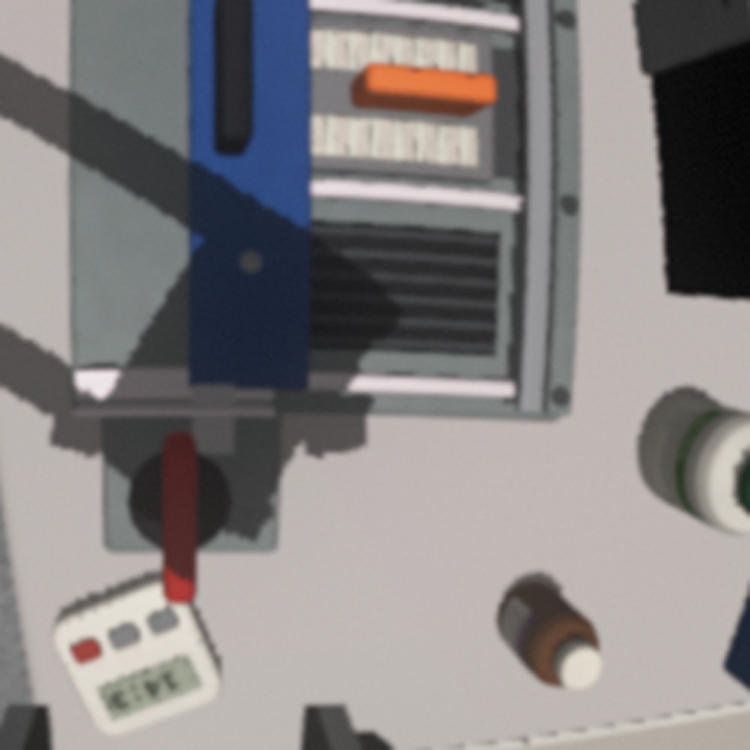

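View pics/s24.png

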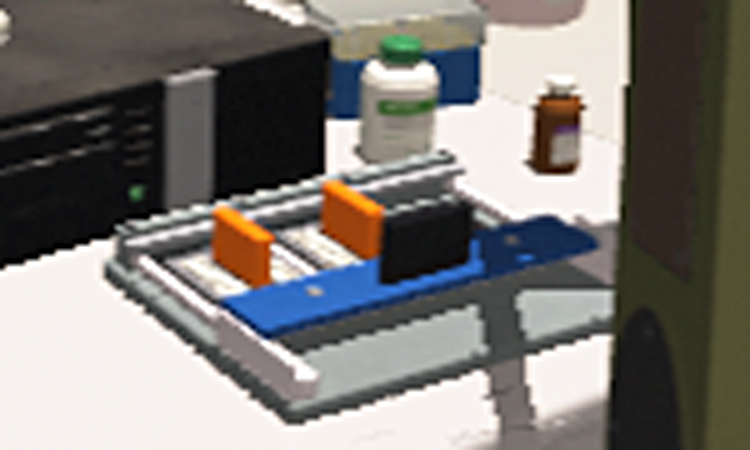

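```bash
python3 - <<'E'
from h import *
print(r.job_done())
E
```

```text
the job is handed in; nothing more can be done
None
```

The dock is loaded and the job is handed in, at about 45 s on the clock. Only two plates were on the bench.

- **Opening:** I freed the knob to its stop and drew the bar 32 mm back until it stopped.
- **Plates:** I hooked one plate under the lip and lowered it flat in bay_1, and the other in bay_2. bay_0 is empty.
- **Closing:** I pushed the bar home; the tool stopped at x = 491.6 mm, the same reading as at the start. I then turned the knob back until it pushed against its stop with about 2 N m.

**Last checks:**
- The final pictures show both plates flat behind the sill, with the bar over their front ends.
- The red wing lies along the bays' y to within a degree, which is the locked position.
- The timer and the two bottles in view look undisturbed. The other loose items were last seen in earlier pictures.
- The gripper is clear of everything.

**Differences I noticed:**
- The knob wing sat about 4° off the bays' y at the start, by the camera.
- The second plate met light contact (about 10 N) as it was set down. I eased it back 1 mm and it settled.

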